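Load the bench mixer and hold its run paddle half pressed

ROBOT

A 6-joint arm with a two-finger parallel gripper is mounted at the origin on a cart in front of the work surface, level with it; the furniture and walls round the work are solid. World frame = base frame: x ahead of the robot, y to its left, z up, the work surface at z = 0. Lengths are in m, angles in rad, forces in N, time in s.
With the tool pointing down it reaches from about 0.35 to 0.95 m from the base axis. Payload 17.4 kg.
Tool frame: the origin (TCP) lies at the very end of the fingers, on their centre line; the grasp point (between the pads) lies 19 mm behind it; z points along the fingers, y is the direction in which the jaws open and shut (so a half turn about z gives the same grasp; the last joint's range is limited). The gripper opens to 93 mm and grips with 3 to 60 N. Pads are 15 mm wide; open, the fingers measure 128 mm over their backs; the gripper's body (75 mm by 188 mm) begins 65 mm behind the grasp point.
Start: joints at [-1.284, 0.116, 1.442, -0, 1.584, -0.038], TCP at [0.215, -0.64, 0.219] pointing down, gripper open.
Joint ranges: [-2.83, 2.83], [-0.83, 2.19], [0.07, 2.5], [-1.14, 4.28], [0.01, 3], [-2.97, 2.97]. Speed limits (rad/s): [1.89, 1.89, 2.22, 3.14, 3.14, 3.14].

INTERFACE

Orientations are given as a unit quaternion [x, y, z, w].
In Python, from plant import env gives the robot as it stands. The module is installed in compiled form; this text tells all that it offers.
- The arm moves only by the tool jog_arm, never from a script. Its argument "plan" is a list of rows, each a list of 6 numbers: the shift along the tool's x, y, z in cm, then the turn, a rotation vector about the tool's x, y, z in degrees. In form: [[x, y, z, wx, wy, wz], ...]. A call has exactly 5 rows; each row is the pose to reach, as a shift and turn from the pose commanded when the call began, along the tool's axes at that moment; what a row does not reach only later rows make up. A row lasts 1/8 s, in which the tool goes at most 62.5 mm and 10.7 degrees, less where a joint would pass 70% of its speed; a pose out of reach is approached as far as the arm can. A call with a gripper value outside its range is refused whole. "hand" is the closure, from -1 (fully open) to 1 (shut), set as the call begins (left out, the last holds). The fingers move at their own pace and stop on an object; "grip_force" is the grip in N (left out, the last holds). Time passes only in rows, so rows that repeat a pose let the fingers close, or fill a call up. It gives the time, the measured TCP pose, the force and the opening at its end, in the units of the state.
- env.sense(): the state, without advancing time (a new reading comes with each control period).
- env.read_camera(name): name is "scene" or "side" or "wrist"; returns a dict with "frame" (480x640x3 uint8, red, green, blue), "z_map" (480x640 float32, m along the optical axis (not along the pixel's ray), 0 where there is no reading), "camera_matrix" (3x3 intrinsics, pixels), "dist_coeffs" ([k1, k2, p1, p2, k3] as OpenCV has them; the pictures are not rectified), "R" (3x3) and "t" (3): a world point X has camera coordinates R X + t. Camera axes: x right, y down, z forward; pixel columns grow to the right and rows downward; lengths in m; the calibration is good to about 2 mm. A picture is of the moment at which its call begins.
- env.job_done(): hands the job in, once; it reports no verdict.
Trained networks look in the newest picture that a camera, given by its name, has taken for a name from the list of things; names that differ only in an ending like _2 or _b are one class to them, and where a whole thing is asked for, a point or a joint stands for the part that bears it (a point fixed in the world has none). Each returns a list of dicts, best first, with "conf" (0 to 1); they miss things now and then, are a little off and sometimes report something else, mostly with a low value. They report only what shows in the picture. A call takes as long as a camera call. They do not tell look-alikes from the thing itself.
- env.look_for(thing, camera): "at" ([x, y, z] in m, in the coordinates of the camera as it stood for that picture, good to about 4 mm: the middle of the surface that is visible of it).
The state is a dict: "time_s": time; "qpos": joint angles; "dq": joint speeds; "tau": joint torques, N m; "eef_pos": TCP position; "eef_rot": TCP orientation; "force": force on the tool from outside, world axes, zero at the start; "moment": the same for the moment, N m; "finger_gap": finger opening in m.
Only numpy, scipy, OpenCV 4.12 (cv2) and the standard library are available. Lean on these libraries where they do the work, as an engineer would, in place of code of your own. Each camera call takes 0.05 s, during which the arm holds its last target.

TASK

Stand the small round black-capped bottle that stands beside the mixer upright and fully down in the mixer's round well (the other well is square), and let go of it. Then press the spring paddle straight in front of that well to half travel, where it lies level with the rails beside it, and keep it there: the mixer runs only at half travel, so never push a paddle down to its stop, and leave the other paddle and the things standing round about alone. Finish while still holding the paddle half pressed.

Things in the scene. Friction and masses are not known exactly. Their poses are not given: they have to be found in the camera images.
- mixer: grey two-place bench mixer, screwed to the bench: base 168 x 158 x 18 mm. Origin on the bench under it, z up; its +x points away from the robot side, to the wells, -x to the paddles, +y to its left side. Base spans x -92..+76 mm, y +-79 mm. Two wells at x = +41 mm, y = +36 (left) and -36 mm (right); in front of each a steel paddle, x -82..-5 mm, same y. Three rails, 8 mm wide, tops 48 mm above the bench, run along x between and beside the paddles (y = 0, +-73 mm)
- round_insert: plain grey block 56 x 56 x 28 mm with a ROUND well, 36 mm across and 20 mm deep, fixed on the mixer's left or right place (which one changes). Origin: centre of its underside, 18 mm above the bench; well floor 8 mm above the origin, block top 28 mm above it; z up
- square_insert: the like grey block with a SQUARE well, 45 x 45 mm and 20 mm deep, fixed on the mixer's other place. Origin: centre of its underside
- bottle: small round bottle with a black ribbed cap, 30 mm across at the body, 72 mm tall, standing on the bench to the left of the mixer's paddles, clear of it (the tall microscope stands to the mixer's right: keep the gripper off it). The cap, 19 mm across, reaches from 50 to 72 mm above its underside and is the place to grip it. Origin: centre of its underside; z up
- paddle_left (a joint): steel paddle, 50 mm wide, on the mixer's left side (+y), straight in front of the left well. It is hinged at its rear end and a spring holds it up; value in rad: 0 = at rest, sloping up towards its front end by 0.18; 0.18 = half travel, paddle level, its top 48 mm above the bench and flush with the rails; 0.36 = down on its stop. Pressed at the tread it takes about 2.5 N to start, 7 N at half travel, 11 N near the stop; it springs back when let go
- paddle_right (a joint): steel paddle, 50 mm wide, on the mixer's right side (-y), straight in front of the right well. It is hinged at its rear end and a spring holds it up; value in rad: 0 = at rest, sloping up towards its front end by 0.18; 0.18 = half travel, paddle level, its top 48 mm above the bench and flush with the rails; 0.36 = down on its stop. Pressed at the tread it takes about 2.5 N to start, 7 N at half travel, 11 N near the stop; it springs back when let go
- tread_left (a point): middle of the black rubber tread on top of the left paddle's front end (tread 20 x 44 mm), 64 mm in front of the hinge axis. About 60 mm above the bench at rest, 49 mm at half travel, 37 mm at the stop; moves with the paddle
- tread_right (a point): middle of the black rubber tread on top of the right paddle's front end (tread 20 x 44 mm), 64 mm in front of the hinge axis. About 60 mm above the bench at rest, 49 mm at half travel, 37 mm at the stop; moves with the paddle
- cover_box: small white cover-glass box 31 x 63 x 23 mm on the bench; a bystander. Origin: centre of its underside
- eraser: eraser 22 x 48 x 12 mm on the bench; a bystander. Origin: centre of its underside
- stain_jar: square glass staining jar with a knobbed lid, 48 x 48 x 101 mm, on the bench; a bystander. Origin: centre of its underside
Mind the look-alikes: they are no part of the job. Of the things like the bottle, leave any that is orange; of the rest the larger one is meant.

How it is judged:
By the outcome, as a careful person would: the job done as asked, in the order asked, and still so for the second after the job is handed in, while the arm keeps its last pose, push and grip.
It also fails if it takes over 48 s, if anything falls off the work surface, if the arm or the gripper's body presses on something with over 40 N, if the wrist force passes 120 N, or if a joint passes its speed limit or range.

## Working session

There is one attempt and no reset: what is moved stays moved. The work goes in short steps, Python scripts to look and compute and a tool call to move; the robot and the scene stay as the last step left them, time stands still between calls to the robot, and variables do not carry over. Pictures are saved under pics/ and viewed, and the job is handed in when it is done.

Besides the shell and the picture viewer there is one more tool, called after ">>>" as name(argument=value, ...), one argument or row to a line, values as JSON. jog_arm: Moves the arm, as the interface text tells. Its arguments: {"type":"object","properties":{"plan":{"type":"array"},"hand":{"type":"number"},"grip_force":{"type":"number"}},"required":["plan"]}

```bash
mkdir -p pics; cat > h.py <<'E'
from plant import env
import numpy as np, cv2
def cam(n,fn=None):
    c=env.read_camera(n)
    if fn: cv2.imwrite('pics/'+fn,cv2.cvtColor(c['frame'],cv2.COLOR_RGB2BGR))
    return c
def w(c,p): return c['R'].T@(np.array(p)-c['t'])
def proj(c,X):
    r,_=cv2.Rodrigues(c['R']); p,_=cv2.projectPoints(np.array(X,float).reshape(-1,1,3),r,c['t'],c['camera_matrix'],np.array(c['dist_coeffs'])); return p.reshape(-1,2)
def unproj(c,u,v,win=1):
    z=c['z_map'][int(v)-win:int(v)+win+1,int(u)-win:int(u)+win+1]; z=np.median(z[z>0])
    p=cv2.undistortPoints(np.array([[[u,v]]],float),c['camera_matrix'],np.array(c['dist_coeffs']))[0,0]
    return w(c,[p[0]*z,p[1]*z,z])
def cloud(c):
    v,u=np.nonzero(c['z_map']>0); z=c['z_map'][v,u]
    p=cv2.undistortPoints(np.stack([u,v],1).astype(float).reshape(-1,1,2),c['camera_matrix'],np.array(c['dist_coeffs'])).reshape(-1,2)
    P=np.c_[p*z[:,None],z]; return (P-c['t'])@c['R'],u,v
E
python3 - <<'E'
from h import *
np.set_printoptions(precision=4,suppress=True)
s=env.sense();print(s)
for n in ['scene','side']:
    c=cam(n,n+'0.png'); print(n,c['R'],c['t'])
    for t in ['mixer','round_insert','square_insert','bottle','paddle_left','tread_left','tread_right','cover_box','eraser','stain_jar']:
        for d in env.look_for(t,n): 
            X=w(c,d['at']);print(t,round(d['conf'],2),X,proj(c,X)[0])
E
```

```text
{'time_s': 0.0, 'qpos': array([-1.2838,  0.1165,  1.4423, -0.    ,  1.584 , -0.0378]), 'dq': array([ 0.0004,  0.0001,  0.0004,  0.0003, -0.0001,  0.0005]), 'tau': array([  0.0024, -72.1266, -62.2618,   0.0781,   0.0238,  -0.0001]), 'eef_pos': array([ 0.2153, -0.6395,  0.2179]), 'eef_rot': array([ 0.9868,  0.1617, -0.0001, -0.0006]), 'force': array([-0.591 , -0.173 ,  0.7276]), 'moment': array([ 0.0185, -0.0134, -0.0425]), 'finger_gap': 0.09292501852675104}
scene [[-0.9087 -0.4174  0.0003]
 [-0.2702  0.5877 -0.7627]
 [ 0.3181 -0.6931 -0.6468]] [0.6501 0.0552 0.9021]
mixer 0.98 [0.5057 0.3293 0.0477] [354.9126 289.2595]
mixer 0.61 [0.4502 0.1103 0.0223] [428.0304 229.1416]
square_insert 0.63 [0.5861 0.3419 0.0351] [303.8952 284.7607]
square_insert 0.48 [0.5026 0.3319 0.058 ] [356.5285 286.1928]
bottle 0.63 [0.4873 0.4255 0.043 ] [341.3764 340.9073]
bottle 0.63 [0.5178 0.4831 0.032 ] [303.5317 369.52  ]
bottle 0.55 [0.5673 0.4497 0.0408] [282.2392 335.4659]
paddle_left 0.66 [0.5058 0.3307 0.0591] [354.8153 284.5318]
tread_left 0.84 [0.5015 0.3344 0.0574] [356.5404 287.7613]
tread_left 0
[... 609 characters left out ...]
  257.7451]
square_insert 0.91 [0.5857 0.347  0.0403] [298.1251 239.272 ]
bottle 0.95 [0.572  0.4347 0.0404] [280.7759 217.7515]
bottle 0.75 [0.4856 0.4142 0.0445] [241.1993 226.8526]
bottle 0.54 [0.5212 0.4706 0.0262] [253.5977 218.1958]
bottle 0.35 [0.5138 0.2548 0.0548] [272.4422 265.894 ]
paddle_left 0.87 [0.5016 0.3232 0.0553] [257.8979 245.7937]
tread_left 0.67 [0.5059 0.3254 0.0552] [259.9331 244.8844]
tread_right 0.63 [0.5143 0.252  0.0554] [273.0592 266.4564]
cover_box 0.6 [0.446  0.0889 0.0232] [254.0871 350.5571]
cover_box 0.34 [0.5037 0.327  0.0549] [258.5995 244.6713]
eraser 0.68 [0.7094 0.3187 0.0118] [361.5928 249.913 ]
stain_jar 0.69 [0.6689 0.4241 0.0452] [326.8791 212.154 ]
```

View pics/scene0.png

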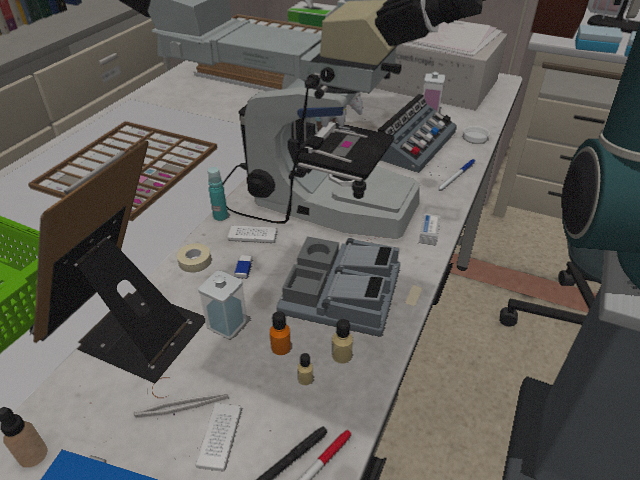

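View pics/side0.png

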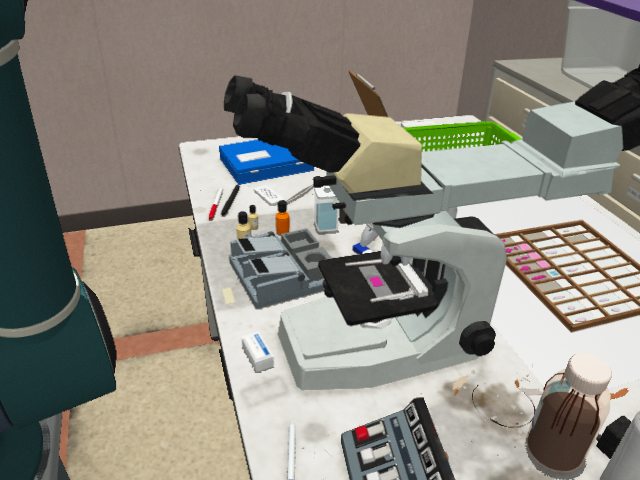

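The scene picture shows the cream bottle with the black cap at (342,340), beside the paddles. A smaller look-alike stands at (305,370) and an orange one at (280,335). The round well is at (318,248), on the mixer's right, next to the microscope stage at (345,150). Next I'll build a height map.

```bash
python3 - <<'E'
from h import *
np.set_printoptions(precision=4,suppress=True)
Ps=[];Cs=[]
for n in ['scene','side']:
    c=cam(n); P,u,v=cloud(c); Ps.append(P); Cs.append(c['frame'][v,u])
    m=(abs(P[:,0]-.5)<.4)&(abs(P[:,1]-.3)<.3)&(abs(P[:,2])<.01); print(n,'table z',np.median(P[m,2]))
np.savez('cl.npz',P0=Ps[0],P1=Ps[1],C0=Cs[0],C1=Cs[1])
def om(P,C,x0=.38,x1=.78,y0=0.05,y1=.55,s=1500):
    H=int((x1-x0)*s);W=int((y1-y0)*s); o=np.argsort(P[:,2]);P=P[o];C=C[o]
    i=((x1-P[:,0])*s).astype(int); j=((y1-P[:,1])*s).astype(int)
    k=(i>=0)&(i<H)&(j>=0)&(j<W)&(P[:,2]<.4); im=np.zeros((H,W,3),np.uint8)
    hm=np.clip(P[:,2]/.12*255,0,255).astype(np.uint8); col=cv2.applyColorMap(hm[:,None],cv2.COLORMAP_JET)[:,0]
    for dx in (0,1):
        for dy in (0,1):
            im[np.clip(i[k]+dx,0,H-1),np.clip(j[k]+dy,0,W-1)]=col[k]
    return im
cv2.imwrite('pics/om0.png',om(Ps[0],Cs[0]));cv2.imwrite('pics/om1.png',om(Ps[1],Cs[1]))
# obstacles above .13 near mixer
for n,P in zip('ab',Ps):
    for z0,z1 in [(.08,.13),(.13,.2),(.2,.3),(.3,.5)]:
        m=(P[:,0]>.35)&(P[:,0]<.8)&(P[:,1]>.0)&(P[:,1]<.6)&(P[:,2]>z0)&(P[:,2]<z1)
        Q=P[m]; print(n,z0,len(Q))
        for xa in np.arange(.35,.8,.05):
            q=Q[(Q[:,0]>=xa)&(Q[:,0]<xa+.05)]
            if len(q)>5: print('   x%.2f y %.3f..%.3f; y<.35 max %.3f'%(xa,q[:,1].min(),q[:,1].max(),q[q[:,1]<.36][:,1].max() if (q[:,1]<.36).any() else -1))
E
```

```text
scene table z 0.0015420240105905847
side table z 0.0010233591152716123
a 0.08 4908
   x0.55 y 0.001..0.156; y<.35 max 0.156
   x0.60 y 0.000..0.460; y<.35 max 0.155
   x0.65 y 0.001..0.466; y<.35 max 0.177
   x0.70 y 0.000..0.198; y<.35 max 0.198
   x0.75 y 0.154..0.541; y<.35 max 0.201
a 0.13 5092
   x0.55 y 0.000..0.152; y<.35 max 0.152
   x0.60 y 0.001..0.153; y<.35 max 0.153
   x0.65 y 0.001..0.177; y<.35 max 0.177
   x0.70 y 0.000..0.162; y<.35 max 0.162
   x0.75 y 0.014..0.163; y<.35 max 0.163
a 0.2 11094
   x0.50 y 0.087..0.102; y<.35 max 0.102
   x0.55 y 0.022..0.142; y<.35 max 0.142
   x0.60 y 0.050..0.167; y<.35 max 0.167
   x0.65 y 0.109..0.180; y<.35 max 0.180
   x0.70 y 0.056..0.163; y<.35 max 0.163
   x0.75 y 0.013..0.591; y<.35 max 0.162
a 0.3 9436
   x0.40 y 0.056..0.137; y<.35 max 0.137
   x0.45 y 0.100..0.139; y<.35 max 0.139
   x0.50 y 0.087..0.136; y<.35 max 0.136
   x0.55 y 0.022..0.141; y<.35 max 0.141
   x0.60 y 0.028..0.152; y<.35 max 0.152
   x0.65 y 0.033..0.146; y<.35 max 0.146
   x0.70 y 0.028..0.135; y<.35 max 0.135
   x0.75 y 0.028..0.135; y<.35 max 0.13
[... 291 characters left out ...]
.149; y<.35 max 0.149
   x0.70 y 0.000..0.114; y<.35 max 0.114
   x0.75 y 0.098..0.140; y<.35 max 0.140
b 0.2 6402
   x0.50 y 0.086..0.098; y<.35 max 0.098
   x0.55 y 0.019..0.140; y<.35 max 0.140
   x0.60 y 0.000..0.080; y<.35 max 0.080
   x0.65 y 0.000..0.050; y<.35 max 0.050
   x0.70 y 0.000..0.084; y<.35 max 0.084
   x0.75 y 0.000..0.592; y<.35 max 0.136
b 0.3 16227
   x0.40 y 0.018..0.134; y<.35 max 0.134
   x0.45 y 0.018..0.121; y<.35 max 0.121
   x0.50 y 0.019..0.132; y<.35 max 0.132
   x0.55 y 0.019..0.128; y<.35 max 0.128
   x0.60 y 0.017..0.130; y<.35 max 0.130
   x0.65 y 0.017..0.128; y<.35 max 0.128
   x0.70 y 0.025..0.133; y<.35 max 0.133
   x0.75 y 0.025..0.131; y<.35 max 0.131
```

```bash
python3 -c "
import cv2
a=cv2.imread('pics/scene0.png');cv2.imwrite('pics/s_crop.png',cv2.resize(a[190:400,200:440],None,fx=3.3,fy=2.8,interpolation=cv2.INTER_CUBIC))"
```

```text
(no output)
```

View pics/om0.png

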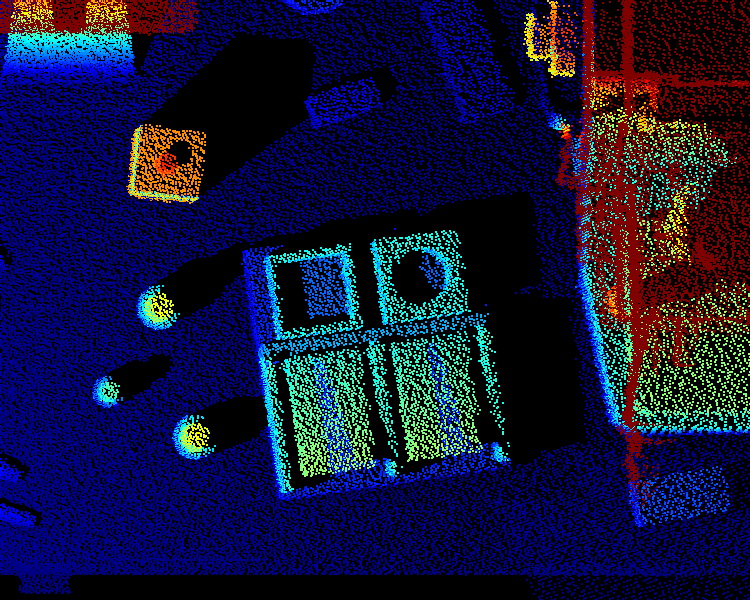

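View pics/om1.png

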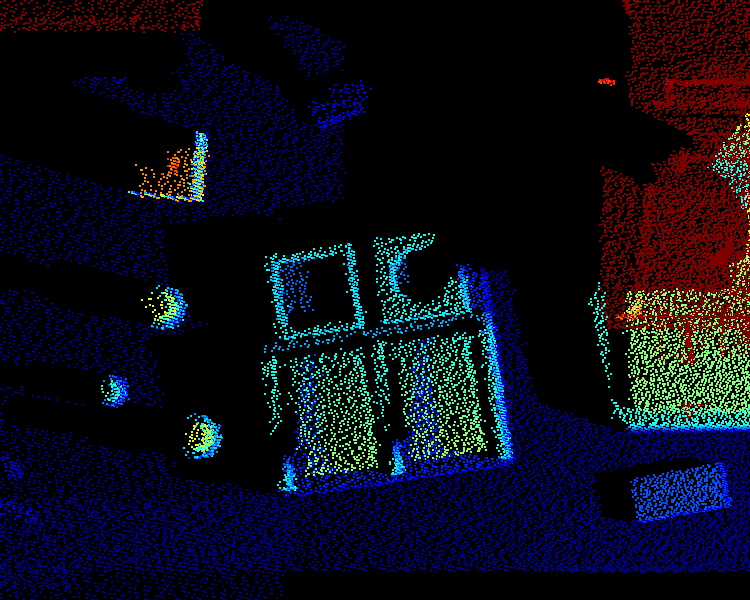

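View pics/s_crop.png

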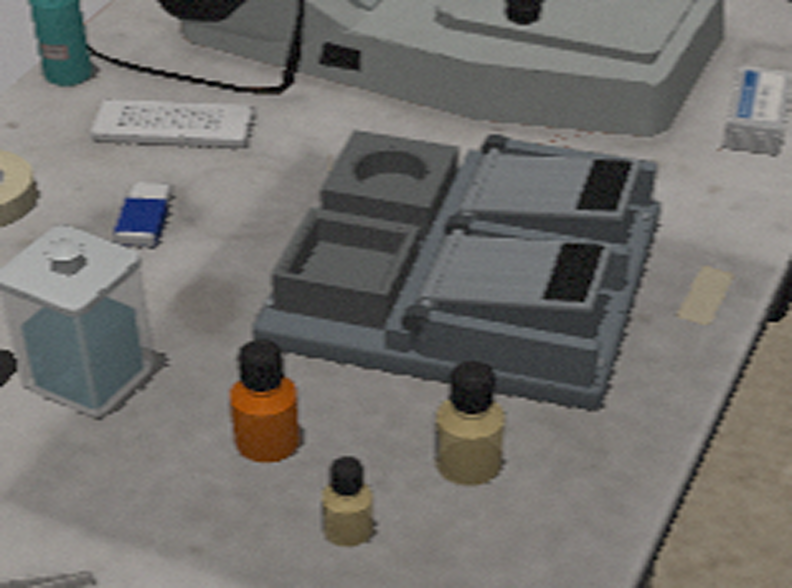

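```bash
cat > fit.py <<'E'
from h import *
from scipy.optimize import minimize, least_squares
np.set_printoptions(precision=4,suppress=True)
d=np.load('cl.npz')
def model(X,Y):
    h=np.zeros_like(X)
    b=(X>-92)&(X<76)&(abs(Y)<79); h[b]=18
    for yc,rd in ((36,0),(-36,1)):
        i=(abs(X-41)<28)&(abs(Y-yc)<28); h[i]=46
        wl=(np.hypot(X-41,Y-yc)<18) if rd else (abs(X-41)<22.5)&(abs(Y-yc)<22.5)
        h[wl]=26
    return h
for n in '01':
    P=d['P'+n]*1000; k=(abs(P[:,0]-540)<130)&(abs(P[:,1]-290)<130)&(P[:,2]<70)&(P[:,2]>-10); P=P[k]
    def cost(p):
        c,s=np.cos(p[2]),np.sin(p[2]); dx,dy=P[:,0]-p[0],P[:,1]-p[1]
        X=c*dx+s*dy;Y=-s*dx+c*dy
        u=((X>8)&(X<100)|((X>-105)&(X<-84)))&(abs(Y)<95)
        return np.minimum(abs(P[u,2]-p[3]-model(X[u],Y[u])),15).mean()
    best=min((minimize(cost,[x,y,t,1],method='Nelder-Mead',options=dict(initial_simplex=np.array([[x,y,t,1],[x+5,y,t,1],[x,y+5,t,1],[x,y,t+.05,1],[x,y,t,3]]))) for x in (545,550) for y in (297,302) for t in (.13,.17)),key=lambda r:r.fun)
    p=best.x; R=np.array([[np.cos(p[2]),-np.sin(p[2])],[np.sin(p[2]),np.cos(p[2])]])
    print(n,best.fun,p); 
    for nm,l in (('round',(41,-36)),('sq',(41,36)),('treadR',(-69,-36)),('treadL',(-69,36))): print(nm,R@l+p[:2])
    # bottle
    P=d['P'+n]*1000
    for lo,hi,r in ((12,44,15),(54,70,9.5)):
        k=(np.hypot(P[:,0]-490,P[:,1]-421)<32)&(P[:,2]>lo)&(P[:,2]<hi);q=P[k]
        f=least_squares(lambda a:np.hypot(q[:,0]-a[0],q[:,1]-a[1])-r,[490,421],loss='soft_l1');print('bottle',lo,len(q),f.x,np.abs(f.fun).mean())
    k=(np.hypot(P[:,0]-490,P[:,1]-421)<32)&(P[:,2]>69);print('captop',np.median(P[k],0))
E
python3 fit.py
```

```text
0 4.595041070223538 [549.7409 300.3161   0.1417   0.9499]
round [595.4135 270.4662]
sq [585.2467 341.7448]
treadR [486.5156 254.9337]
treadL [476.3489 326.2123]
bottle 12 352 [489.8238 418.391 ] 0.800045217204697
bottle 54 103 [489.4786 418.8909] 0.5374177903515373
captop [488.7318 421.6401  72.8129]
1 5.5876472925904475 [549.8962 298.6056   0.1413  -0.1004]
round [595.5561 268.7363]
sq [585.4197 340.0192]
treadR [486.6517 253.2501]
treadL [476.5152 324.533 ]
bottle 12 159 [489.4215 421.0974] 1.4312631138997405
bottle 54 63 [489.2418 419.8615] 1.382570116937967
captop [488.536  415.7334  72.3947]
```

```bash
python3 - <<'E'
from h import *
d=np.load('cl.npz')
for n in '01':
    P=d['P'+n]; print('cam',n)
    for xa in np.arange(.2,1.0,.05):
        r=[]
        for ya in np.arange(-.4,.6,.05):
            k=(P[:,0]>=xa)&(P[:,0]<xa+.05)&(P[:,1]>=ya)&(P[:,1]<ya+.05)&(P[:,2]<.9)
            r.append('%4d'%(1000*np.percentile(P[k,2],99)) if k.sum()>5 else '   .')
        print('%.2f'%xa,' '.join(r))
print(' ya',np.arange(-.4,.6,.05).round(2))
# arm points
for n in '01':
    P=d['P'+n]
    print('arm')
    for za in np.arange(.1,1.3,.1):
        k=(P[:,0]>-.3)&(P[:,0]<.45)&(P[:,1]<.05)&(P[:,1]>-.9)&(P[:,2]>za)&(P[:,2]<za+.1)
        if k.sum()>20: q=P[k]; print('%.1f'%za,k.sum(),np.percentile(q[:,0],[2,98]).round(2),np.percentile(q[:,1],[2,98]).round(2))
E
```

```text
cam 0
0.20 -710 -710 -709 -711 -710 -711 -711 -712  380  352  215  151    .    .    .    .    .    .    .    .
0.25 -710 -710 -711 -709 -711 -709 -711  169  184  178 -712    .    .    .    .    .    .    .    .    .
0.30 -710 -710 -710 -711 -710 -711 -710 -710 -711 -712 -712 -712    .    .    .    .    .    .    .    .
0.35    1    1    0    0    0    0    1    0    1    0    0    0    2    2    2    1    1    3    1    1
0.40    3   17   18    3   12   12    4    3    3   26  418    3    3    4    4   16    3    3   13   14
0.45    3   17   21    4    3    9   11    5   49   50  416    3   63   63   63   57   74    3   14   16
0.50    4   39   48   48   48   48   33    3   63  395  407   46   60   58   57   54   42   54    4    3
0.55   99   77   78   77   73   62   48  130  376  393  388  128   52   49   48   48   74   71    3   12
0.60   90    .   78   78   78   78   36    .  374  374  372  297   49   49   48   48   89   85    7   11
0.65    4    4    4    4    .    .    .    .  367  366  363  286    5    3   12    3  102   89    3   10
0.70    4    3    4    4    .    .    .  128
[... 1981 characters left out ...]
   48    .    4    4  357  358  359    .    .    .    .    .    .    .    .    .
0.90    .    .    .    .    3    4    3    4  363  368  364    4    .    .    .    .    .    .    .    .
0.95    .    .    .    .    3    4    4    4  390  398  393   16   15    .    .    2    4    .    .    .
 ya [-0.4  -0.35 -0.3  -0.25 -0.2  -0.15 -0.1  -0.05 -0.    0.05  0.1   0.15
  0.2   0.25  0.3   0.35  0.4   0.45  0.5   0.55]
arm
0.1 313 [0.24 0.26] [-0.01  0.05]
0.2 443 [0.19 0.24] [-0.69  0.05]
0.3 340 [0.23 0.24] [0.02 0.05]
arm
0.1 8848 [0.13 0.26] [-0.05  0.03]
0.2 6192 [0.16 0.24] [-0.02  0.04]
0.3 5252 [0.19 0.24] [-0.03  0.03]
0.4 4205 [0.21 0.45] [-0.03  0.03]
0.5 1517 [0.23 0.26] [-0.05  0.01]
```

```bash
python3 - <<'E'
from h import *
c=cam('wrist','w0.png'); print(w(c,[0,0,0]),c['R'])
E
```

```text
[ 0.29154784 -0.61388135  0.38347609] [[ 3.17111785e-01 -9.48387934e-01 -6.64268107e-04]
 [-9.08533845e-01 -3.03986565e-01  2.86632902e-01]
 [-2.72041114e-01 -9.02911612e-02 -9.58040259e-01]]
```

View pics/w0.png

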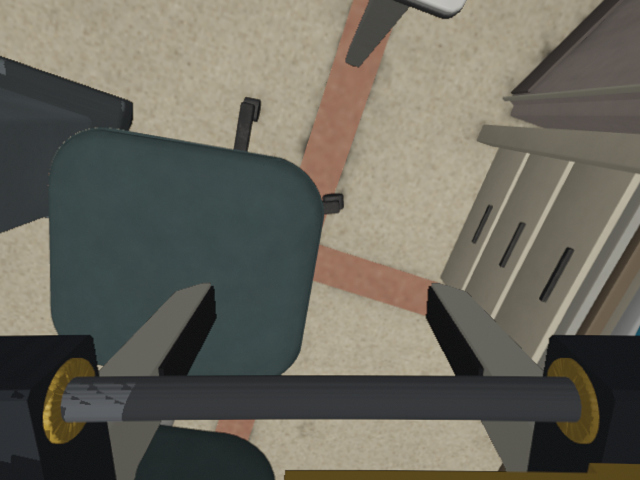

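>>> jog_arm(
  plan=[
    [0,0,-6,0,0,0],
    [0,0,-12,0,0,0],
    [0,0,-18,0,0,0],
    [0,0,-24,0,0,0],
    [0,0,-30,0,0,0],
  ],
  hand=-0.2,
)

```text
time_s: 1.88
eef_pos: [0.2152, -0.6392, 0.5208]
eef_rot: [0.987, 0.162, 0.0, 0.0]
force: [0.1, -1.2, 0.2]
finger_gap: 0.0561
```

```bash
python3 - <<'E'
from h import *
s=env.sense();print(s['time_s'],s['qpos'].round(4),s['eef_pos'],s['eef_rot'],s['finger_gap'],s['force'])
c=cam('side','s1.png')
E
```

```text
1.875 [-1.2838  0.2067  0.8474  0.      2.087  -0.0378] [ 0.21523962 -0.63923008  0.52083795] [9.86845763e-01 1.61664402e-01 3.15694292e-05 2.45471976e-04] 0.05607461079227186 [ 0.10604681 -1.1569433   0.23944639]
```

View pics/s1.png

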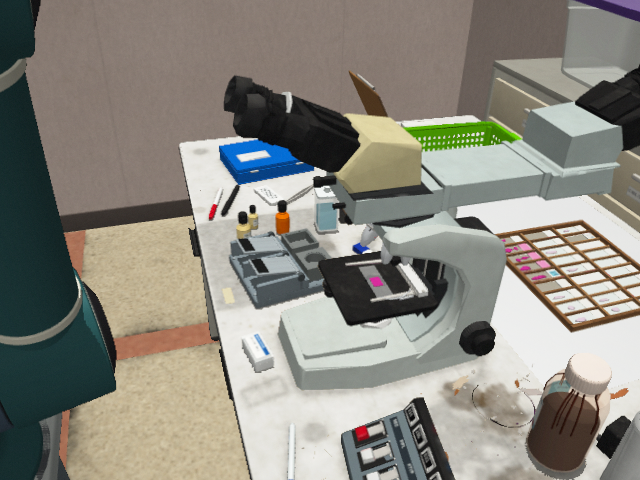

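>>> jog_arm(
  plan=[
    [4.6,-4.15,0,0,0,-8],
    [9.2,-8.3,0,0,0,-16],
    [13.8,-12.45,0,0,0,-24],
    [18.4,-16.6,0,0,0,-32],
    [23,-20.75,0,0,0,-40],
  ],
)

```text
time_s: 2.55
eef_pos: [0.3676, -0.3678, 0.5187]
eef_rot: [0.871, 0.491, 0.0, 0.0]
force: [1.0, -0.4, -0.2]
finger_gap: 0.056
```

```bash
cat >> h.py <<'E'
from scipy.spatial.transform import Rotation as Ro
def go(target,yaw=None):
    """tool-frame shift (cm) and rotvec deg; yaw = world angle (deg) of tool x, tool down"""
    s=env.sense(); R=Ro.from_quat(s['eef_rot']); d=R.inv().apply(np.array(target)-s['eef_pos'])*100
    y=yaw if yaw is not None else np.degrees(np.arctan2(*R.as_matrix()[[1,0],0]))
    a=np.radians(y); T=Ro.from_matrix(np.array([[np.cos(a),np.sin(a),0],[np.sin(a),-np.cos(a),0],[0,0,-1]]).T.T)
    rv=np.degrees((R.inv()*T).as_rotvec())
    print('t',round(s['time_s'],3),'pos',s['eef_pos'].round(4),'f',s['force'].round(2),'gap',round(s['finger_gap'],4)); print('shift cm',d.round(2),'rv',rv.round(2),'q',s['qpos'].round(3))
E
python3 -c "
from h import *
go([.52,-.1,.52],98.1)"
```

```text
t 2.55 pos [ 0.3676 -0.3678  0.5187] f [ 0.98 -0.41 -0.18] gap 0.056
shift cm [30.8  -0.81 -0.13] rv [ 2.000e-02  1.000e-02 -3.924e+01] q [-0.835 -0.138  1.205  0.     2.074 -0.291]
```

>>> jog_arm(
  plan=[
    [6.2,-0.2,0,0,0,-8],
    [12.4,-0.4,0,0,0,-16],
    [18.6,-0.6,0,0,0,-24],
    [24.8,-0.8,0,0,0,-32],
    [30.8,-0.8,0,0,0,-39.2],
  ],
)

```text
time_s: 3.18
eef_pos: [0.5212, -0.1005, 0.5189]
eef_rot: [0.656, 0.755, 0.0, 0.0]
force: [0.7, -1.0, 0.1]
finger_gap: 0.056
```

```bash
python3 -c "
from h import *
go([.489,.42,.52],98.1)"
```

```text
t 3.175 pos [ 0.5212 -0.1005  0.5189] f [ 0.67 -1.05  0.06] gap 0.056
shift cm [51.99  4.12 -0.12] rv [ 0.04  0.02 -0.03] q [-0.239 -0.115  1.184 -0.     2.072 -0.379]
```

>>> jog_arm(
  plan=[
    [6.2,0.5,0,0,0,0],
    [12.4,1,0,0,0,0],
    [18.6,1.5,0,0,0,0],
    [24.8,2,0,0,0,0],
    [31,2.5,0,0,0,0],
  ],
)

```text
time_s: 3.8
eef_pos: [0.5028, 0.2099, 0.5188]
eef_rot: [0.657, 0.754, 0.0, 0.0]
force: [0.3, -0.5, 0.0]
finger_gap: 0.0555
```

>>> jog_arm(
  plan=[
    [5.5,0.5,0,0,0,0],
    [10.5,1,3,0,0,0],
    [15,1.3,7,0,0,0],
    [19,1.6,12,0,0,0],
    [21,1.6,17.5,0,0,0],
  ],
)

```text
time_s: 4.42
eef_pos: [0.4903, 0.4199, 0.342]
eef_rot: [0.657, 0.754, 0.0, -0.0]
force: [0.5, 0.5, -0.3]
finger_gap: 0.0557
```

```bash
python3 - <<'E'
from h import *
go([.489,.42,.042],98.1)
c=cam('wrist','w1.png')
for d in env.look_for('bottle','wrist'): X=w(c,d['at']);print(round(d['conf'],2),X.round(4),proj(c,X)[0].round(0))
print(proj(c,[[.489,.42,.072],[.489,.42,0],[.5955,.2696,.046]]))
E
```

```text
t 4.425 pos [0.4903 0.4199 0.342 ] f [ 0.48  0.46 -0.32] gap 0.0557
shift cm [ 1.0e-02 -1.3e-01  3.0e+01] rv [ 0.02 -0.02 -0.22] q [0.669 0.046 1.318 0.    1.777 0.531]
0.67 [0.5708 0.4486 0.0416] [395. 171.]
0.66 [0.4893 0.4268 0.0414] [320. 181.]
0.66 [0.512  0.4831 0.0347] [348. 132.]
[[319.24993298 191.50408092]
 [319.44499166 180.88811339]
 [388.33378229 318.30743903]]
```

View pics/w1.png

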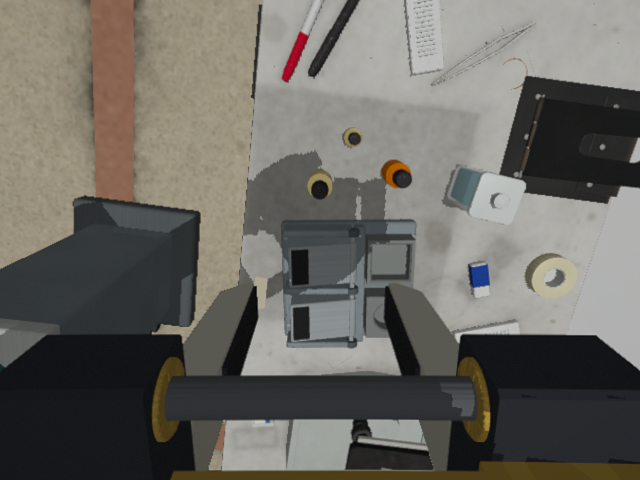

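The wrist view shows the target bottle's cap at (319,189), between the fingers' line and the mixer. The round well is at (380,312), partly hidden by a finger. I'll refine the positions with the wrist depth.

```bash
python3 - <<'E'
from h import *
c=cam('wrist'); P,u,v=cloud(c); P=P*1000
k=(np.hypot(P[:,0]-489,P[:,1]-420)<25)&(P[:,2]>67)&(P[:,2]<77); q=P[k]
print(k.sum(),q.min(0),q.max(0),(q.min(0)+q.max(0))/2,q.mean(0))
d=np.load('cl.npz'); np.savez('cl2.npz',P0=P/1000,P1=d['P0'])
for X in ([.489,.42,.072],): print(unproj(c,319,189))
E
sed -i "s/cl.npz/cl2.npz/" fit.py; python3 fit.py | head -8
```

```text
241 [479.88628292 411.26192744  67.10409236] [498.14326424 429.42404856  73.52903586] [489.01477358 420.342988    70.31656411] [488.96972839 420.49947326  70.55219501]
[0.48524355 0.42090349 0.07066451]
0 2.732033876475621 [549.8609 299.6329   0.1422  -1.2223]
round [595.55   269.8084]
sq [585.3437 341.0813]
treadR [486.6609 254.2153]
treadL [476.4545 325.4882]
bottle 12 301 [489.2603 417.7886] 1.8413180035544077
bottle 54 92 [489.0238 419.5776] 1.0663602471688876
captop [486.6494 440.9072 434.3289]
```

>>> jog_arm(
  plan=[
    [0,-0.1,6,0,0,0],
    [0,-0.1,12,0,0,0],
    [0,-0.1,18,0,0,0],
    [0,-0.1,24,0,0,0],
    [0,-0.1,28,0,0,0],
  ],
)

```text
time_s: 5.2
eef_pos: [0.4909, 0.4176, 0.0643]
eef_rot: [0.658, 0.753, 0.001, 0.0]
force: [-0.0, -0.5, -0.2]
finger_gap: 0.056
```

```bash
python3 - <<'E'
from h import *
go([.489,.4202,.042],98.1)
E
```

```text
t 5.2 pos [0.4909 0.4176 0.0643] f [-0.04 -0.51 -0.24] gap 0.056
shift cm [ 0.28 -0.16  2.23] rv [ 0.08 -0.04 -0.34] q [ 0.665  0.132  1.679 -0.     1.329  0.53 ]
```

>>> jog_arm(
  plan=[
    [0.2,-0.15,1,0,0,0],
    [0.2,-0.15,2,0,0,0],
    [0.2,-0.15,2.2,0,0,0],
    [0.2,-0.15,2.2,0,0,0],
    [0.2,-0.15,2.2,0,0,0],
  ],
)

```text
time_s: 5.82
eef_pos: [0.4883, 0.4201, 0.0426]
eef_rot: [0.657, 0.754, 0.001, 0.0]
force: [0.6, 0.8, 0.2]
finger_gap: 0.056
```

```bash
python3 - <<'E'
from h import *
go([.489,.4202,.042],98.1)
c=cam('wrist','w2.png')
E
```

```text
t 5.825 pos [0.4883 0.4201 0.0426] f [0.57 0.77 0.22] gap 0.056
shift cm [0.   0.07 0.06] rv [ 0.06 -0.03 -0.29] q [0.671 0.15  1.697 0.    1.294 0.535]
```

View pics/w2.png

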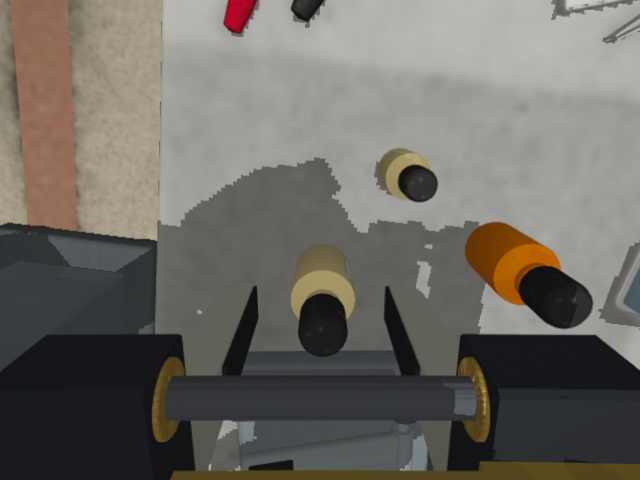

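The cap sits centred between the open fingers at (322,325), and both neighbouring bottles are clear. Closing.

>>> jog_arm(
  plan=[
    [0,0,0,0,0,0],
    [0,0,0,0,0,0],
    [0,0,0,0,0,0],
    [0,0,0,0,0,0],
    [0,0,0,0,0,0],
  ],
  hand=1,
  grip_force=20,
)

```text
time_s: 6.5
eef_pos: [0.488, 0.4198, 0.0417]
eef_rot: [0.657, 0.754, 0.0, 0.0]
force: [-0.2, 0.4, 0.2]
finger_gap: 0.0233
```

```bash
python3 - <<'E'
from h import *
go([.488,.42,.13],98.1)
E
```

```text
t 6.5 pos [0.488  0.4198 0.0417] f [-0.2   0.39  0.22] gap 0.0233
shift cm [ 0.02  0.   -8.83] rv [ 0.01 -0.   -0.29] q [ 0.671  0.15   1.698 -0.     1.293  0.535]
```

>>> jog_arm(
  plan=[
    [0,0,0,0,0,0],
    [0,0,0,0,0,0],
    [0,0,0,0,0,0],
    [0,0,-1,0,0,0],
    [0,0,-3,0,0,0],
  ],
)

```text
time_s: 7.12
eef_pos: [0.4877, 0.4196, 0.0722]
eef_rot: [0.657, 0.754, -0.001, -0.0]
force: [-0.9, -0.9, -0.5]
finger_gap: 0.0231
```

```bash
python3 - <<'E'
from h import *
go([.5955,.2697,.115],98.1)
E
```

```text
t 7.125 pos [0.4877 0.4196 0.0722] f [-0.89 -0.86 -0.49] gap 0.0231
shift cm [-16.32   8.64  -4.28] rv [-0.06  0.03 -0.29] q [0.671 0.125 1.673 0.    1.345 0.535]
```

>>> jog_arm(
  plan=[
    [0,0,-2,0,0,0],
    [0,0,-5,0,0,0],
    [0,0,-8,0,0,0],
    [0,0,-8,0,0,0],
    [0,0,-8,0,0,0],
  ],
)

```text
time_s: 7.75
eef_pos: [0.4879, 0.4197, 0.1518]
eef_rot: [0.657, 0.754, 0.0, 0.0]
force: [-0.0, -0.1, -0.6]
finger_gap: 0.0234
```

```bash
python3 - <<'E'
from h import *
go([.5955,.2697,.15],98.1)
a=cam('wrist','w3.png')
c=cam('scene'); b=c['frame'][150:400,180:460,::-1]; cv2.imwrite('pics/s3.png',cv2.resize(b,None,fx=2.4,fy=2.4))
E
```

```text
t 7.75 pos [0.4879 0.4197 0.1518] f [-0.   -0.06 -0.62] gap 0.0234
shift cm [-16.33   8.62   0.18] rv [ 0.01 -0.01 -0.29] q [0.671 0.073 1.596 0.    1.472 0.535]
```

View pics/w3.png

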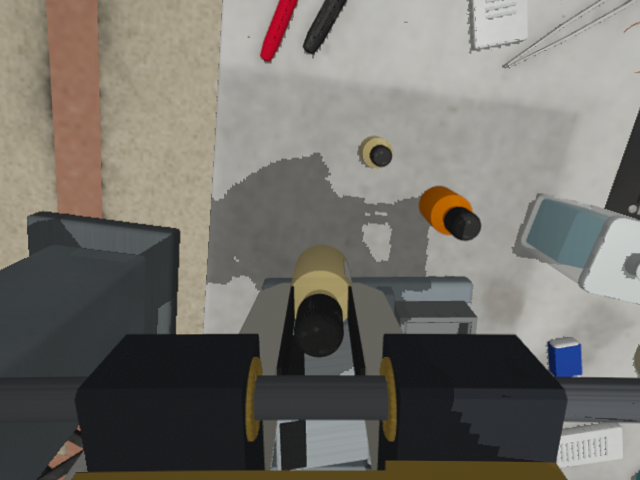

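View pics/s3.png

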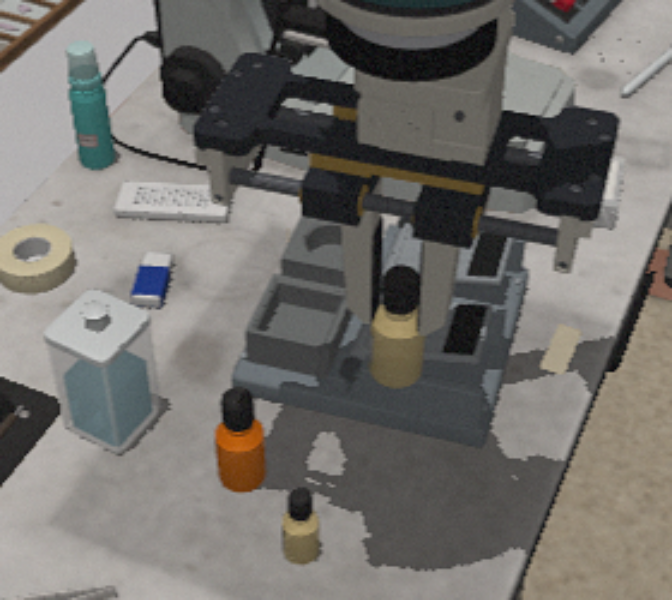

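```bash
cat > bp.py <<'E'
from h import *
from scipy.optimize import least_squares
np.set_printoptions(precision=4,suppress=True)
s=env.sense(); T=s['eef_pos']*1000; print('TCP',T)
for n in ('scene','side','wrist'):
    c=cam(n); P,u,v=cloud(c); P=P*1000; col=c['frame'][v,u].astype(int)
    zb=T[2]-42
    cream=(col[:,0]-col[:,2]>25)
    for nm,lo,hi,r in (('body',zb-20,zb+50,15),):
        k=(np.hypot(P[:,0]-T[0],P[:,1]-T[1])<35)&(P[:,2]>lo)&(P[:,2]<hi)&cream; q=P[k]
        if k.sum()<20: print(n,'few',k.sum());continue
        f=least_squares(lambda a:np.hypot(q[:,0]-a[0]-a[2]*(q[:,2]-zb-20)/20,q[:,1]-a[1]-a[3]*(q[:,2]-zb-20)/20)-r,[T[0],T[1],0,0],loss='soft_l1')
        print(n,nm,k.sum(),f.x,np.abs(f.fun).mean(),'z',np.percentile(q[:,2],[1,99]),'dTCP',f.x[:2]-T[:2])
E
python3 bp.py
```

```text
TCP [487.6627 419.5694 150.8476]
scene body 561 [488.6488 418.0516  -1.0708  -1.5782] 1.308010321513761 z [113.5665 157.9839] dTCP [ 0.9861 -1.5178]
side body 248 [489.1075 420.6997  -0.4916   1.6568] 1.7669984062808866 z [111.8989 158.2712] dTCP [1.4448 1.1303]
wrist body 2709 [488.2606 418.6425  -0.7256  -2.2955] 1.575677294637748 z [111.4114 156.4704] dTCP [ 0.5979 -0.9269]
```

```bash
python3 - <<'E'
from h import *
go([.5945,.2700,.120],98.1)
E
```

```text
t 8.0 pos [0.4878 0.4196 0.1509] f [0.54 0.69 0.43] gap 0.0233
shift cm [-16.27   8.54   3.09] rv [-0.06  0.03 -0.29] q [ 0.671  0.074  1.596 -0.     1.472  0.535]
```

>>> jog_arm(
  plan=[
    [-3.5,1.8,0,0,0,-0.3],
    [-7.5,3.9,0,0,0,-0.3],
    [-11.5,6,0,0,0,-0.3],
    [-15,7.9,0.5,0,0,-0.3],
    [-16.3,8.5,2.5,0,0,-0.3],
  ],
)

```text
time_s: 8.62
eef_pos: [0.5957, 0.2684, 0.1267]
eef_rot: [0.656, 0.755, 0.001, 0.0]
force: [0.4, 0.2, -0.8]
finger_gap: 0.0224
```

```bash
python3 - <<'E'
from h import *
go([.5945,.2700,.068],98.1)
c=cam('scene'); b=c['frame'][100:350,200:480,::-1]; cv2.imwrite('pics/s4.png',cv2.resize(b,None,fx=2.4,fy=2.4))
c=cam('side','sd4.png')
E
python3 bp.py
```

```text
t 8.625 pos [0.5957 0.2684 0.1267] f [ 0.44  0.15 -0.83] gap 0.0224
shift cm [ 0.17 -0.1   5.87] rv [ 0.08 -0.01 -0.09] q [ 0.384  0.107  1.601 -0.     1.432  0.245]
TCP [593.6358 268.673  123.2895]
scene body 408 [594.6089 266.8554  -0.9969  -1.5481] 1.3766856947125894 z [ 84.8617 130.8255] dTCP [ 0.9731 -1.8176]
side body 300 [594.2814 270.172   -1.0277   1.3879] 1.466054796040558 z [ 85.0735 130.8153] dTCP [0.6456 1.499 ]
wrist body 2573 [594.1812 269.4437  -0.768   -2.1263] 1.545460962961806 z [ 85.575  130.1974] dTCP [0.5454 0.7707]
```

View pics/s4.png

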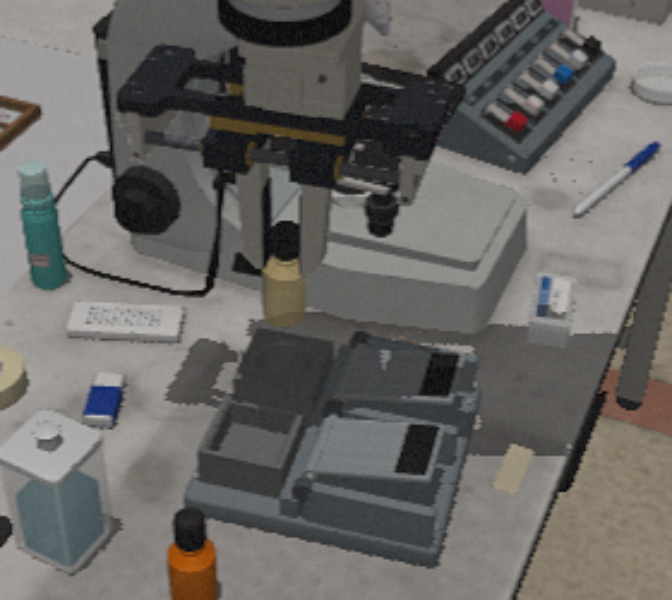

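View pics/sd4.png

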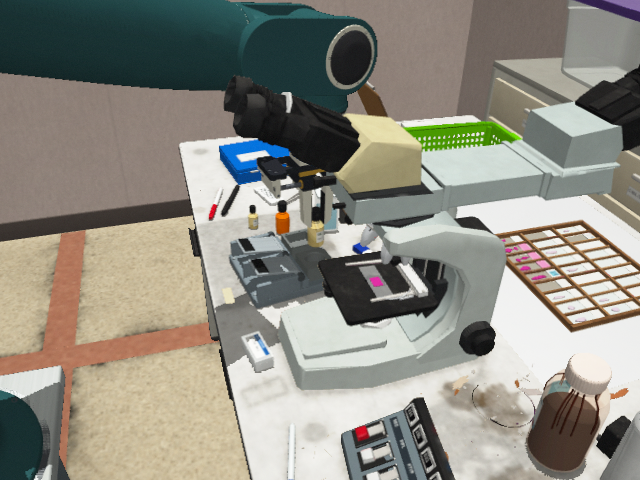

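```bash
python3 - <<'E'
from h import *
go([.5947,.2697,.0685],98.1)
c=cam('side');P,u,v=cloud(c)
for xa in np.arange(.3,.75,.05):
    k=(P[:,0]>=xa)&(P[:,0]<xa+.05)&(P[:,1]>.14)&(P[:,1]<.4)&(P[:,2]>.36)&(P[:,2]<1)
    if k.sum()>5: q=P[k];print('%.2f'%xa,'ymin',q[:,1].min().round(3),'zmin',np.percentile(q[:,2],1).round(3),q[:,2].max().round(3))
E
```

```text
t 8.875 pos [0.5937 0.2708 0.1266] f [ 0.07  0.79 -0.96] gap 0.0221
shift cm [-0.13  0.09  5.81] rv [-0.03 -0.01  0.05] q [0.389 0.107 1.602 0.    1.434 0.246]
0.30 ymin 0.14 zmin 0.426 0.432
0.35 ymin 0.14 zmin 0.414 0.518
0.40 ymin 0.14 zmin 0.406 0.52
0.45 ymin 0.14 zmin 0.413 0.51
0.50 ymin 0.156 zmin 0.395 0.496
0.55 ymin 0.177 zmin 0.361 0.491
0.60 ymin 0.188 zmin 0.362 0.485
0.65 ymin 0.211 zmin 0.394 0.469
```

```bash
python3 - <<'E'
from h import *
d=np.load('cl.npz'); 
A=[]
for i in range(3):
    for n in ('scene','side'):
        c=cam(n); P,u,v=cloud(c); A.append(P); s=env.sense(); print(s['eef_pos'].round(4))
A=np.concatenate(A);B=np.concatenate([d['P0'],d['P1']])
def show(P,nm):
    print(nm)
    for xa in np.arange(.3,.6,.05):
        r=[]
        for ya in np.arange(-.02,.34,.03):
            k=(P[:,0]>=xa)&(P[:,0]<xa+.05)&(P[:,1]>=ya)&(P[:,1]<ya+.03)&(P[:,2]>.2)&(P[:,2]<1)
            r.append('%3d-%3d'%tuple(1000*np.percentile(P[k,2],[2,98])) if k.sum()>8 else '   .   ')
        print('%.2f'%xa,' '.join(r))
print(np.arange(-.02,.34,.03).round(2))
show(B,'before');show(A,'now')
E
```

```text
[0.5939 0.271  0.1272]
[0.594  0.2709 0.1273]
[0.5941 0.2707 0.1272]
[0.5941 0.2706 0.1272]
[0.5942 0.2704 0.1271]
[0.5942 0.2703 0.127 ]
[-0.02  0.01  0.04  0.07  0.1   0.13  0.16  0.19  0.22  0.25  0.28  0.31
  0.34]
before
0.30    .       .       .       .       .       .       .       .       .       .       .       .       .   
0.35    .       .       .       .       .       .       .       .       .       .       .       .       .   
0.40    .    398-436 403-438 403-433 397-438 402-425    .       .       .       .       .       .       .   
0.45    .    372-435 369-439 402-433 367-436 376-417    .       .       .       .       .       .       .   
0.50    .    344-406 337-410 293-409 333-411 364-404    .       .       .       .       .       .       .   
0.55    .    274-380 262-395 275-395 277-389 271-348    .       .       .       .       .       .       .   
now
0.30    .       .       .    465-532 437-527 426-438 425-440 427-455 438-457    .       .       .       .   
0.35    .       .       .    484-510 441-524 419-521 412-418 412-433 418-457 441-457    .       .       .   
0.40    .    397-437 404-438 403-434 405-502 421-516 404-514 397-411 408-437 407-458 401-457    .       .   
0.45    .    372-435 369-439 402-434 408-437 414-492 451-507 492-508    .    245-495 254-458    .       .   
0.50    .    343-406 380-410 292-409 297-413 401-493 396-494 491-494 216-256 216-352 220-488 385-457    .   
0.55    .    273-380 261-395 274-395 261-392 271-309 390-488 385-488 218-370 208-479 222-479 331-482 389-457
```

```bash
cat > arm.py <<'E'
from h import *
from scipy.spatial import cKDTree
d=np.load('cl.npz');B=np.concatenate([d['P0'],d['P1']]);t=cKDTree(B)
A=[]
for n in ('scene','side'):
    c=cam(n); P,u,v=cloud(c); print(n,'campos',w(c,[0,0,0]).round(3)); A.append(P)
A=np.concatenate(A); A=A[(A[:,2]>.3)&(A[:,2]<1)&(A[:,0]>.1)&(A[:,0]<.8)&(abs(A[:,1])<.6)]
N=A[t.query(A)[0]>.006]
q1=env.sense()['qpos'][0]; print(env.sense()['qpos'])
a=np.array([np.cos(q1),np.sin(q1)]);b=np.array([-a[1],a[0]])
def fr(P): return np.c_[P[:,:2]@a,P[:,:2]@b,P[:,2]]
F=fr(N);E=fr(B[(B[:,2]>.3)&(B[:,2]<.5)&(B[:,0]>.38)&(B[:,0]<.62)&(B[:,1]>-.02)&(B[:,1]<.16)])
L=np.arange(-.13,.14,.02)
print('l    ',' '.join('%7d'%(1000*x) for x in L))
for nm,Q in (('arm',F),('eye',E)):
    print(nm)
    for ra in np.arange(.3,.62,.04):
        r=[]
        for la in L:
            k=(Q[:,0]>=ra)&(Q[:,0]<ra+.04)&(Q[:,1]>=la-.01)&(Q[:,1]<la+.01)
            r.append('%3d-%3d'%tuple(1000*np.percentile(Q[k,2],[1,99])) if k.sum()>4 else '   .   ')
        print('%.2f'%ra,' '.join(r))
k=t2=cKDTree(F).query(E)[0]; print('min dist',np.sort(k)[:5], E[np.argmin(k)])
E
python3 arm.py
```

```text
scene campos [0.319 0.864 0.625]
side campos [ 0.354 -0.513  0.627]
[ 3.87480690e-01  1.06495775e-01  1.60156840e+00 -1.99816635e-05
  1.43329949e+00  2.45661228e-01]
l        -130    -110     -90     -69     -49     -29      -9      10      30      50      70      90     110     130
arm
0.30    .       .       .       .    486-532 454-535 440-461 435-447    .    441-450 446-453    .       .       .   
0.34    .       .       .       .    477-518 444-529 429-450 426-437    .    429-443 435-455 452-456    .       .   
0.38    .       .       .       .    472-502 437-524 420-439 414-426    .    420-431 425-451 445-457    .       .   
0.42    .       .       .       .       .    428-518 411-518 405-416    .    409-421 417-444 440-457    .       .   
0.46    .       .       .       .    420-485 424-502 407-513 402-510    .    406-414 414-444 411-458    .       .   
0.50    .       .       .       .    400-494 441-496 487-501 496-507 503-503    .       .    399-458    .       .   
0.54    .       .       .       .    393-493 397-495    .       .       .       .    482-494 392-457    .    
[... 468 characters left out ...]
       .   
0.42 386-439 401-433 405-433 401-438 396-435    .       .       .       .       .       .       .       .       .   
0.46 402-422 398-405 371-432 371-437 389-428    .       .       .       .       .       .       .       .       .   
0.50 300-409 300-410 350-414 356-410 383-392    .       .       .       .       .       .       .       .       .   
0.54 300-397 300-398 303-397    .       .       .       .       .       .       .       .       .       .       .   
0.58 370-377 303-376 300-367    .       .       .       .       .       .       .       .       .       .       .   
min dist [0.01272301 0.01446002 0.01458035 0.0146086  0.01461762] [ 0.47512078 -0.04753478  0.41863472]
```

The arm picture shows that with a vertical tool, the forearm and wrist housing are only about 13 mm from the microscope eyepieces. They would hit if I lowered the bottle into the well. I'll put the bottle back on the bench and regrip it with the tool tilted about 20° about the jaw axis, which moves the wrist left, away from the microscope.

>>> jog_arm(
  plan=[
    [1.5,-0.8,-2,0,0,0],
    [5,-2.6,-2.5,0,0,0],
    [9,-4.7,-2.5,0,0,0],
    [13,-6.8,-2.5,0,0,0],
    [16.3,-8.5,-2,0,0,0],
  ],
)

```text
time_s: 9.95
eef_pos: [0.4857, 0.4214, 0.1488]
eef_rot: [0.655, 0.756, 0.001, 0.0]
force: [0.0, 0.3, -1.0]
finger_gap: 0.022
```

>>> jog_arm(
  plan=[
    [0,0,2,0,0,0],
    [0,0,5,0,0,0],
    [0,0,8,0,0,0],
    [0,0,9,0,0,0],
    [0,0,9,0,0,0],
  ],
)

```text
time_s: 10.58
eef_pos: [0.4873, 0.4191, 0.0569]
eef_rot: [0.655, 0.755, -0.0, -0.0]
force: [0.2, -0.2, -0.1]
finger_gap: 0.0221
```

```bash
python3 - <<'E'
from h import *
for i in range(3): cam('wrist')
go([.488,.42,.0425],98.1)
E
```

```text
t 10.725 pos [0.4877 0.4196 0.0582] f [-0.05 -0.41 -0.38] gap 0.0224
shift cm [0.04 0.03 1.57] rv [ 0.09 -0.05  0.  ] q [ 0.671  0.134  1.687 -0.     1.318  0.529]
```

>>> jog_arm(
  plan=[
    [0,0,0.4,0,0,0],
    [0,0,0.8,0,0,0],
    [0,0,1.1,0,0,0],
    [0,0,1.3,0,0,0],
    [0,0,1.3,0,0,0],
  ],
)

```text
time_s: 11.35
eef_pos: [0.4871, 0.4192, 0.0434]
eef_rot: [0.655, 0.755, -0.0, -0.0]
force: [-0.3, -0.3, -0.9]
finger_gap: 0.0222
```

```bash
python3 bp.py; python3 - <<'E'
from h import *
go([.488,.42,.0425],98.1)
E
```

```text
TCP [487.1147 419.189   43.4349]
scene body 439 [487.8221 417.8018  -0.6727  -1.7433] 1.3888203049792953 z [ 4.1245 50.2041] dTCP [ 0.7074 -1.3872]
side body 158 [489.4804 416.2389  -1.988    6.1485] 1.8395542035014327 z [21.1704 51.1931] dTCP [ 2.3657 -2.9501]
wrist body 2669 [487.6428 418.6083  -0.7549  -2.6176] 1.547725735107345 z [ 3.5407 48.4852] dTCP [ 0.5281 -0.5807]
t 11.5 pos [0.4872 0.4193 0.0438] f [-0.07 -0.26 -0.35] gap 0.0218
shift cm [0.06 0.09 0.13] rv [ 0.01 -0.    0.01] q [0.671 0.147 1.698 0.    1.297 0.529]
```

>>> jog_arm(
  plan=[
    [0,0,0.1,0,0,0],
    [0,0,0.15,0,0,0],
    [0,0,0.2,0,0,0],
    [0,0,0.2,0,0,0],
    [0,0,0.2,0,0,0],
  ],
)

```text
time_s: 12.12
eef_pos: [0.4875, 0.4195, 0.0424]
eef_rot: [0.655, 0.755, 0.001, 0.0]
force: [-0.5, -0.2, 5.3]
finger_gap: 0.0217
```

>>> jog_arm(
  plan=[
    [0,0,0,0,0,0],
    [0,0,0,0,0,0],
    [0,0,0,0,0,0],
    [0,0,0,0,0,0],
    [0,0,0,0,0,0],
  ],
  hand=-0.2,
)

```text
time_s: 12.75
eef_pos: [0.4872, 0.4192, 0.0416]
eef_rot: [0.655, 0.755, -0.0, -0.0]
force: [-0.1, 0.0, -0.3]
finger_gap: 0.0555
```

>>> jog_arm(
  plan=[
    [0,0,-1,0,0,0],
    [0,0,-3,0,0,0],
    [0,0,-5,0,0,0],
    [0,0,-7,0,0,0],
    [0,0,-8,0,0,0],
  ],
)

```text
time_s: 13.38
eef_pos: [0.4876, 0.4195, 0.1239]
eef_rot: [0.655, 0.755, 0.001, 0.0]
force: [-0.3, -0.2, -0.0]
finger_gap: 0.0558
```

```bash
python3 - <<'E'
from h import *
c=cam('wrist','w5.png');P,u,v=cloud(c); P=P*1000
k=(np.hypot(P[:,0]-489,P[:,1]-420)<25)&(P[:,2]>67)&(P[:,2]<77); q=P[k]
print(k.sum(),(q.min(0)+q.max(0))/2,q.mean(0))
go([.488,.42,.0425],98.1)
E
```

```text
813 [487.57354975 420.00727474  69.97463836] [487.34215857 420.73695314  70.4521622 ]
t 13.425 pos [0.4877 0.4197 0.1245] f [ 0.02 -0.92  0.8 ] gap 0.0558
shift cm [0.02 0.01 8.2 ] rv [ 0.13 -0.08  0.01] q [0.671 0.086 1.627 0.    1.425 0.529]
```

View pics/w5.png

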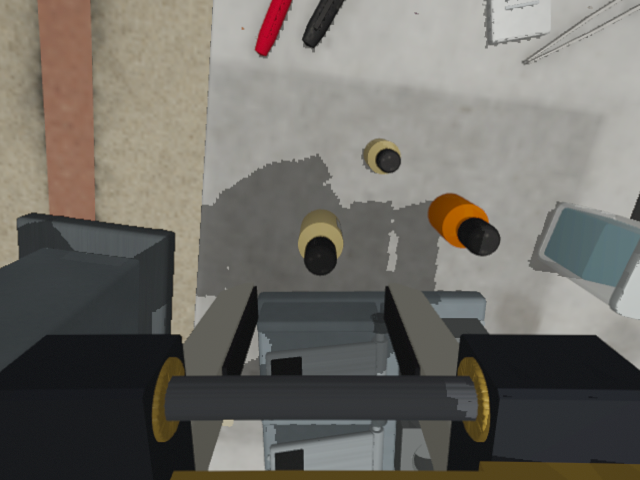

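```bash
cat >> h.py <<'E'
def tiltR(yaw=98.1,tilt=-20):
    a=np.radians(yaw); R0=Ro.from_matrix(np.array([[np.cos(a),np.sin(a),0],[np.sin(a),-np.cos(a),0],[0,0,-1]]).T if False else np.column_stack([[np.cos(a),np.sin(a),0],[np.sin(a),-np.cos(a),0],[0,0,-1]]))
    return R0*Ro.from_euler('y',tilt,degrees=True)
def gt(target,tilt=-20,yaw=98.1,back=0):
    s=env.sense(); R=Ro.from_quat(s['eef_rot']); T=tiltR(yaw,tilt); tg=np.array(target)-back*T.as_matrix()[:,2]
    d=R.inv().apply(tg-s['eef_pos'])*100; rv=np.degrees((R.inv()*T).as_rotvec())
    print('t',round(s['time_s'],3),'pos',s['eef_pos'].round(4),'f',s['force'].round(2),'gap',round(s['finger_gap'],4),'tgt',tg.round(4)); print('shift cm',d.round(2),'rv',rv.round(2),'q',s['qpos'].round(3))
def grasp(G,tilt=-20,yaw=98.1): return np.array(G)+.019*tiltR(yaw,tilt).as_matrix()[:,2]
E
python3 -c "
from h import *
T=grasp([.4876,.4198,.065]);print(T,tiltR().as_matrix());gt(T,back=.07)"
```

```text
[0.48851563 0.41336645 0.04714584] [[-1.32403848e-01  9.90023658e-01  4.81910595e-02]
 [ 9.30317926e-01  1.40901232e-01 -3.38608033e-01]
 [-3.42020143e-01  2.77555756e-17 -9.39692621e-01]]
t 13.425 pos [0.4877 0.4197 0.1245] f [ 0.02 -0.92  0.8 ] gap 0.0558 tgt [0.4851 0.4371 0.1129]
shift cm [ 1.76 -0.01  1.16] rv [ 1.300e-01 -2.008e+01 -1.000e-02] q [0.671 0.086 1.627 0.    1.425 0.529]
```

>>> jog_arm(
  plan=[
    [0.4,0,0,0,-5,0],
    [0.8,0,0,0,-10,0],
    [1.3,0,0.5,0,-15,0],
    [1.8,0,1.1,0,-20,0],
    [1.8,0,1.1,0,-20,0],
  ],
)

```text
time_s: 14.05
eef_pos: [0.4838, 0.4378, 0.1088]
eef_rot: [0.645, 0.744, -0.115, 0.131]
force: [0.5, 0.4, 0.5]
finger_gap: 0.0559
```

```bash
python3 - <<'E'
from h import *
c=cam('wrist','w6.png');c=cam('wrist');P,u,v=cloud(c); P=P*1000
k=(np.hypot(P[:,0]-488,P[:,1]-420)<25)&(P[:,2]>67)&(P[:,2]<77); q=P[k]
print(k.sum(),(q.min(0)+q.max(0))/2,q.mean(0))
T=grasp([.4876,.4198,.065]);gt(T,back=.0)
E
```

```text
763 [487.3340561  420.80573829  69.92314287] [487.00884532 421.93675634  70.27338231]
t 14.15 pos [0.4845 0.437  0.1103] f [-0.48 -0.45  0.09] gap 0.0557 tgt [0.4885 0.4134 0.0471]
shift cm [-0.1   0.06  6.76] rv [-0.03 -0.07  0.03] q [ 0.818  0.259  1.485 -0.269  1.619  0.693]
```

View pics/w6.png

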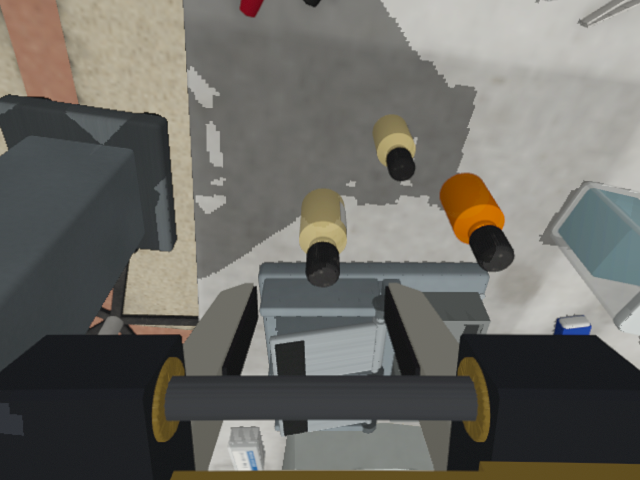

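>>> jog_arm(
  plan=[
    [0,0.05,2,0,0,0],
    [0,0.05,4,0,0,0],
    [0,0.05,6,0,0,0],
    [0,0.05,6.7,0,0,0],
    [0,0.05,6.7,0,0,0],
  ],
)

```text
time_s: 14.78
eef_pos: [0.4883, 0.4141, 0.0472]
eef_rot: [0.645, 0.744, -0.114, 0.131]
force: [0.1, 0.7, 0.7]
finger_gap: 0.0557
```

```bash
python3 - <<'E'
from h import *
for i in range(2): c=cam('wrist','w7.png')
T=grasp([.4876,.4200,.065]);gt(T,back=.0)
E
```

```text
t 14.875 pos [0.4886 0.4148 0.0483] f [-0.44 -0.87  0.52] gap 0.056 tgt [0.4885 0.4136 0.0471]
shift cm [-0.07 -0.03  0.15] rv [ 0.04 -0.03 -0.  ] q [ 0.793  0.278  1.569 -0.276  1.514  0.697]
```

View pics/w7.png

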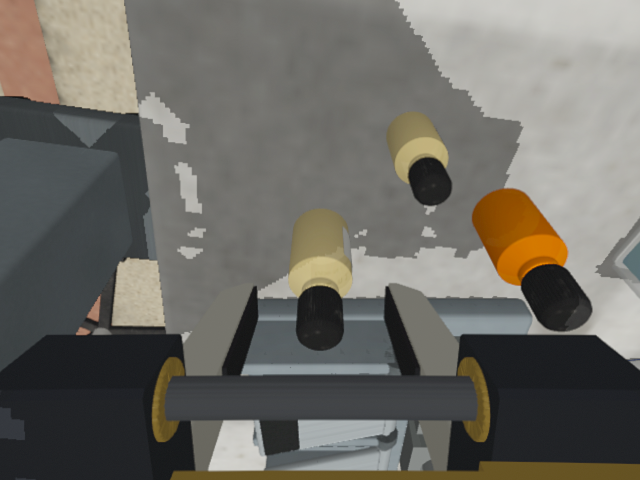

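The cap is centred between the tilted fingers at (320,320). Closing with a firmer grip.

>>> jog_arm(
  plan=[
    [-0.05,0,0.1,0,0,0],
    [-0.05,0,0.1,0,0,0],
    [-0.05,0,0.1,0,0,0],
    [-0.05,0,0.1,0,0,0],
    [-0.05,0,0.1,0,0,0],
  ],
  hand=1,
  grip_force=25,
)

```text
time_s: 15.5
eef_pos: [0.4885, 0.4137, 0.047]
eef_rot: [0.645, 0.744, -0.114, 0.131]
force: [0.1, -0.8, 0.7]
finger_gap: 0.0184
```

>>> jog_arm(
  plan=[
    [0,0,0,0,0,0],
    [0,0,0,0,0,0],
    [0,0,0,0,0,0],
    [0,0,0,0,0,0],
    [-0.7,0,-1.9,0,0,0],
  ],
)

```text
time_s: 16.12
eef_pos: [0.4879, 0.413, 0.0664]
eef_rot: [0.645, 0.744, -0.115, 0.131]
force: [-0.0, -0.2, -0.7]
finger_gap: 0.0186
```

```bash
python3 - <<'E'
from h import *
T=grasp([.4876,.4200,.130]);gt(T,back=.0)
E
```

```text
t 16.125 pos [0.4879 0.413  0.0664] f [-0.01 -0.2  -0.73] gap 0.0186 tgt [0.4885 0.4136 0.1121]
shift cm [-1.53  0.06 -4.31] rv [-0.13  0.09  0.06] q [ 0.791  0.261  1.558 -0.276  1.543  0.688]
```

>>> jog_arm(
  plan=[
    [-0.5,0,-1.5,0,0,0],
    [-1.2,0,-3.5,0,0,0],
    [-2,0,-5.6,0,0,0],
    [-2.4,0,-6.6,0,0,0],
    [-2.4,0,-6.6,0,0,0],
  ],
)

```text
time_s: 16.75
eef_pos: [0.4887, 0.4138, 0.1384]
eef_rot: [0.646, 0.744, -0.113, 0.131]
force: [-0.3, -0.1, 0.1]
finger_gap: 0.0185
```

```bash
python3 bp.py; python3 - <<'E'
from h import *
T=grasp([.5955,.2697,.150]);gt(T,back=.0)
c=cam('wrist','w8.png')
E
```

```text
TCP [488.7242 413.7749 138.3518]
scene body 590 [488.5785 417.863   -0.1752  -2.0318] 1.3856319689472156 z [ 95.7773 143.4661] dTCP [-0.1457  4.0882]
side body 257 [488.5983 421.5455  -0.7791   1.5971] 1.9801151190725879 z [ 92.8127 143.4374] dTCP [-0.1258  7.7706]
wrist body 4230 [487.781  417.8656   0.1398  -2.0732] 1.4110695821798007 z [ 91.3724 138.3613] dTCP [-0.9432  4.0907]
t 16.9 pos [0.4883 0.4134 0.1365] f [-0.71  0.54 -0.2 ] gap 0.0185 tgt [0.5964 0.2633 0.1321]
shift cm [-15.25   8.59   6.01] rv [-0.05  0.04  0.03] q [ 0.791  0.213  1.497 -0.277  1.647  0.659]
```

View pics/w8.png

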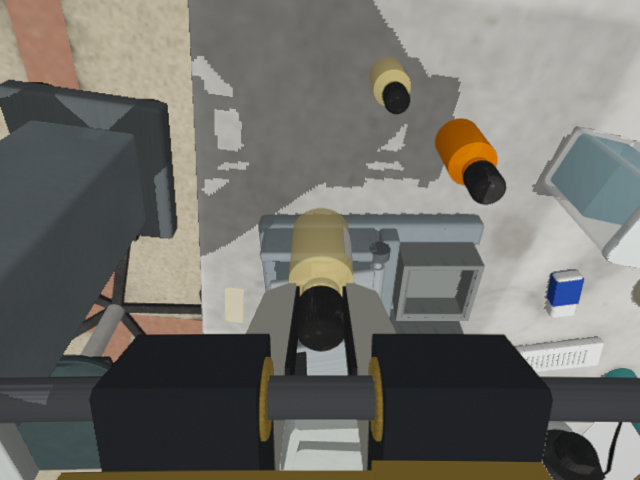

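>>> jog_arm(
  plan=[
    [-3.2,1.8,1.1,0,0,0],
    [-6.6,3.7,2.4,0,0,0],
    [-10,5.6,3.7,0,0,0],
    [-13,7.3,5,0,0,0],
    [-15.25,8.6,5.8,0,0,0],
  ],
)

```text
time_s: 17.58
eef_pos: [0.5971, 0.2627, 0.1341]
eef_rot: [0.646, 0.744, -0.114, 0.131]
force: [-0.1, 0.0, -0.3]
finger_gap: 0.0183
```

```bash
python3 arm.py; python3 bp.py; python3 - <<'E'
from h import *
for n in ('scene','side','wrist'):
    c=cam(n,n+'9.png')
T=grasp([.5955,.2697,.150]);gt(T,back=.0)
E
```

```text
scene campos [0.319 0.864 0.625]
side campos [ 0.354 -0.513  0.627]
[ 0.52177157  0.18764981  1.52939393 -0.32328716  1.56123659  0.40777474]
l        -130    -110     -90     -69     -49     -29      -9      10      30      50      70      90     110     130
arm
0.30    .       .       .       .    486-530 456-499 443-464 439-453    .       .    448-453    .       .       .   
0.34    .       .       .       .    475-524 444-523 431-452 426-439    .    433-444 438-461 454-472    .       .   
0.38    .       .       .       .    465-513 434-518 419-440 415-427    .    422-433 426-451 445-474    .       .   
0.42    .       .       .       .    460-496 425-512 410-427 407-415    .    410-422 415-440 437-475    .       .   
0.46    .       .       .       .    455-478 417-506 400-504 397-406    .    402-412 408-434 431-475    .       .   
0.50    .       .       .       .    417-467 411-496 394-501 388-497    .       .    377-473 392-473 449-460    .   
0.54    .       .       .       .    407-462 405-498 394-497 435-494 447-463 453-469 368-472 386-468 444-464    .   
0.58    .       .
[... 1018 characters left out ...]
 .       .       .   
min dist [0.06966061 0.06982507 0.07024542 0.07030791 0.07118463] [ 0.44640835 -0.10057205  0.41739445]
TCP [597.5074 262.1386 134.2633]
scene body 441 [597.6685 266.3338   0.1336  -2.0672] 1.4260420077843161 z [ 91.127  138.1807] dTCP [0.161  4.1952]
side body 312 [596.4269 270.5586  -1.2344   1.4434] 1.618411704841032 z [ 90.1052 138.9703] dTCP [-1.0805  8.42  ]
wrist body 4224 [595.8423 268.7562   0.1933  -2.0643] 1.4189232843842805 z [ 89.1951 135.9948] dTCP [-1.6651  6.6176]
t 17.975 pos [0.5962 0.265  0.1349] f [-0.01  0.63 -0.58] gap 0.0184 tgt [0.5964 0.2633 0.1321]
shift cm [-0.07  0.    0.32] rv [ 0.01 -0.    0.07] q [ 0.526  0.187  1.529 -0.323  1.562  0.409]
```

View pics/side9.png

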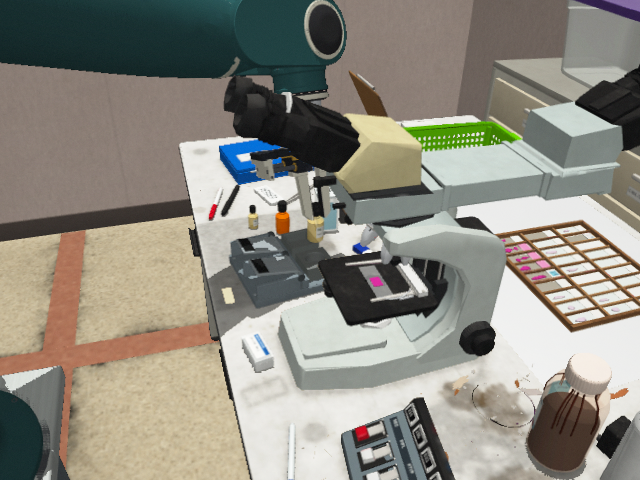

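View pics/wrist9.png

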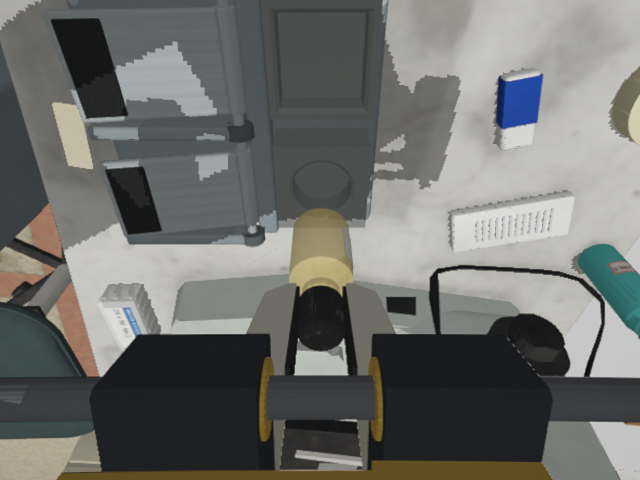

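>>> jog_arm(
  plan=[
    [0,0,0.3,0,0,0],
    [0.4,0,1.4,0,0,0],
    [0.9,0,2.8,0,0,0],
    [1,0,3.1,0,0,0],
    [1,0,3.1,0,0,0],
  ],
)

```text
time_s: 18.6
eef_pos: [0.5967, 0.2629, 0.1021]
eef_rot: [0.645, 0.744, -0.114, 0.131]
force: [0.6, 0.2, -0.7]
finger_gap: 0.0187
```

```bash
python3 - <<'E'
from h import *
for i in range(4): c=cam('scene');
b=c['frame'][170:330,240:440,::-1]; cv2.imwrite('pics/s10.png',cv2.resize(b,None,fx=4,fy=3.7))
c=cam('wrist','w10.png')
T=grasp([.5955,.2697,.091]);gt(T,back=.0)
E
python3 bp.py
```

```text
t 18.85 pos [0.597  0.2631 0.1029] f [0.44 0.69 0.23] gap 0.0188 tgt [0.5964 0.2633 0.0731]
shift cm [ 1.04 -0.05  2.79] rv [ 0.03 -0.01 -0.  ] q [ 0.523  0.207  1.56  -0.324  1.512  0.423]
TCP [596.9663 263.1115 102.9307]
scene body 418 [596.9195 267.2254  -0.3217  -2.218 ] 1.3843620078714325 z [ 59.8114 106.6863] dTCP [-0.0468  4.1139]
side body 308 [596.3159 270.6077  -1.7429   1.4062] 1.5989156396557096 z [ 48.9624 108.6401] dTCP [-0.6504  7.4962]
wrist body 4234 [596.3798 267.6667   0.1718  -2.0677] 1.4146803472075193 z [ 57.5424 104.3586] dTCP [-0.5865  4.5552]
```

View pics/w10.png

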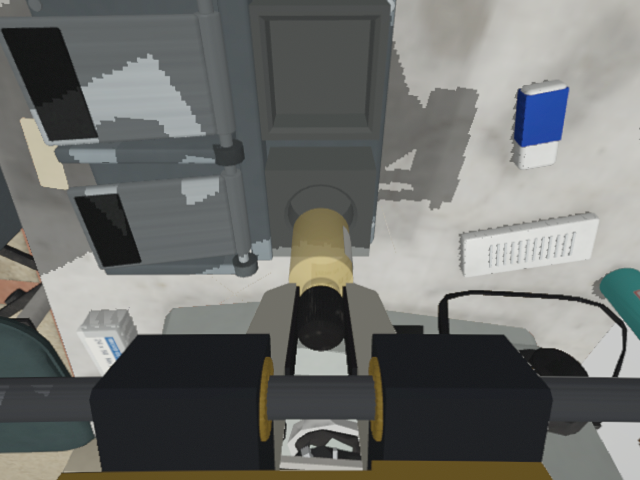

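View pics/s10.png

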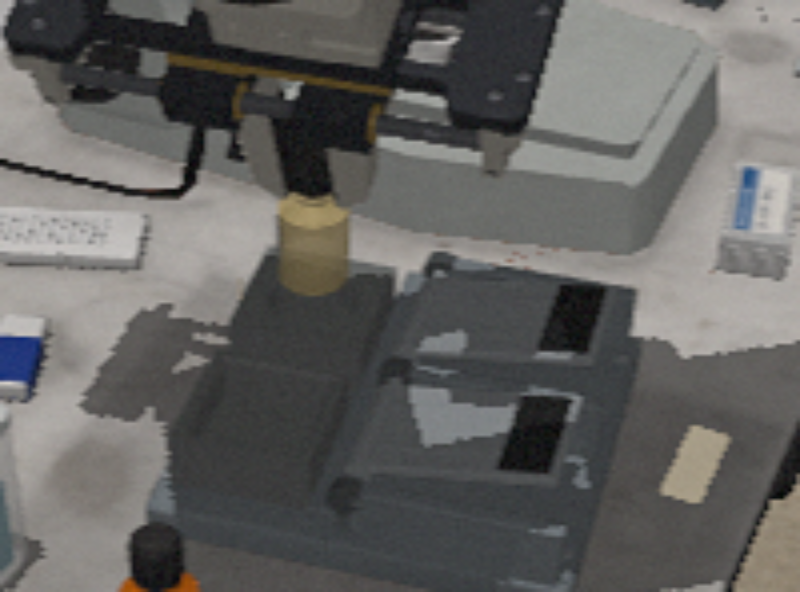

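>>> jog_arm(
  plan=[
    [0.15,-0.05,0.4,0,0,0],
    [0.35,-0.05,0.95,0,0,0],
    [0.55,-0.05,1.5,0,0,0],
    [0.65,-0.05,1.75,0,0,0],
    [0.65,-0.05,1.75,0,0,0],
  ],
)

```text
time_s: 19.62
eef_pos: [0.5962, 0.263, 0.0835]
eef_rot: [0.645, 0.744, -0.114, 0.131]
force: [-0.2, 0.1, 0.2]
finger_gap: 0.0183
```

```bash
python3 - <<'E'
from h import *
for i in range(3): c=cam('scene'); s=env.sense(); print(s['force'].round(2),s['eef_pos'].round(4))
b=c['frame'][170:330,240:440,::-1]; cv2.imwrite('pics/s11.png',cv2.resize(b,None,fx=4,fy=3.7))
c=cam('wrist','w11.png')
T=grasp([.5955,.2697,.091]);gt(T,back=.0)
E
```

```text
[-0.36  0.35 -1.03] [0.5963 0.2631 0.0838]
[0.42 0.   0.31] [0.5964 0.2631 0.0839]
[ 0.41 -0.17 -0.19] [0.5964 0.2631 0.0841]
t 19.825 pos [0.5964 0.2631 0.0841] f [-0.02 -1.03  1.01] gap 0.0189 tgt [0.5964 0.2633 0.0731]
shift cm [0.39 0.   1.02] rv [ 0.02 -0.01  0.  ] q [ 0.524  0.22   1.577 -0.324  1.485  0.433]
```

View pics/w11.png

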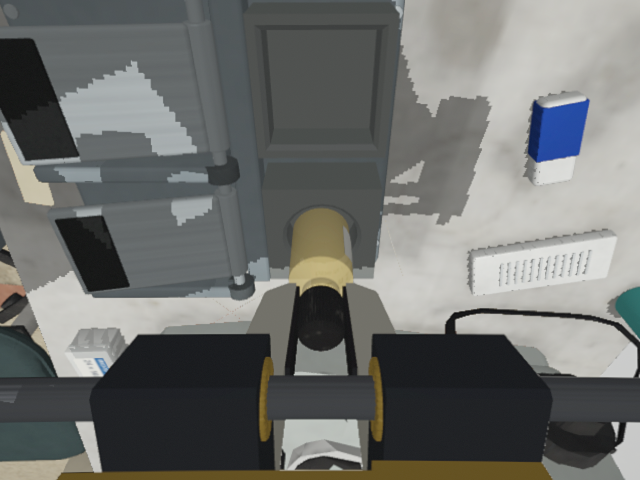

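View pics/s11.png

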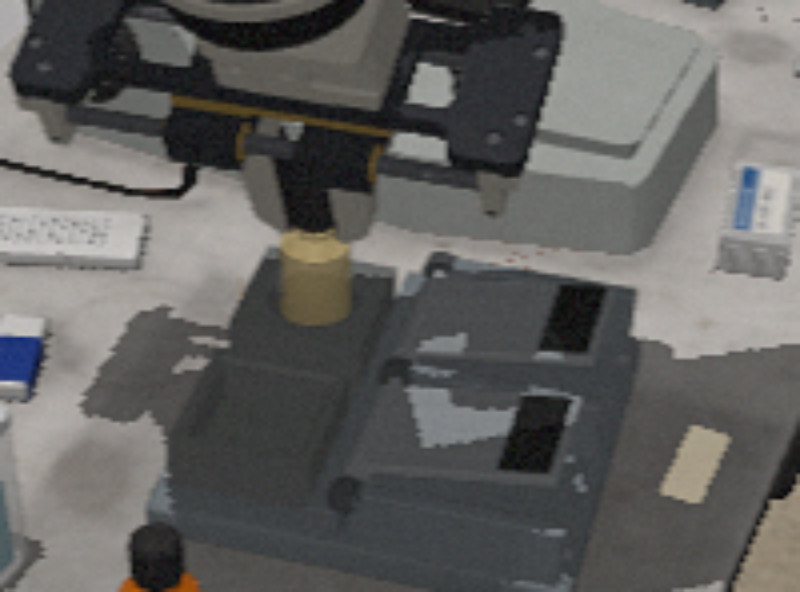

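Both views show the bottle entering the well without rubbing. Continuing down to the floor.

>>> jog_arm(
  plan=[
    [0.1,0,0.3,0,0,0],
    [0.2,0,0.6,0,0,0],
    [0.3,0,0.85,0,0,0],
    [0.35,0,0.95,0,0,0],
    [0.35,0,0.95,0,0,0],
  ],
)

```text
time_s: 20.45
eef_pos: [0.5963, 0.2631, 0.0736]
eef_rot: [0.645, 0.744, -0.114, 0.131]
force: [-0.3, -0.1, -0.7]
finger_gap: 0.0187
```

```bash
python3 - <<'E'
from h import *
for i in range(3): c=cam('scene'); s=env.sense(); print(s['force'].round(2),s['eef_pos'].round(4))
T=grasp([.5955,.2697,.091]);gt(T,back=.0)
E
```

```text
[-0.74  0.44 -0.96] [0.5963 0.2631 0.0738]
[ 0.27  0.66 -0.09] [0.5964 0.2631 0.0738]
[-0.01 -0.27 -1.31] [0.5963 0.2632 0.0738]
t 20.6 pos [0.5963 0.2632 0.0738] f [-0.01 -0.27 -1.31] gap 0.0187 tgt [0.5964 0.2633 0.0731]
shift cm [0.03 0.01 0.06] rv [ 0.01 -0.    0.01] q [ 0.524  0.228  1.585 -0.325  1.469  0.438]
```

>>> jog_arm(
  plan=[
    [0.03,0,0.09,0,0,0],
    [0.05,0,0.15,0,0,0],
    [0.07,0,0.19,0,0,0],
    [0.07,0,0.19,0,0,0],
    [0.07,0,0.19,0,0,0],
  ],
)

```text
time_s: 21.22
eef_pos: [0.5966, 0.2631, 0.0729]
eef_rot: [0.646, 0.744, -0.113, 0.132]
force: [-3.1, -1.3, 10.0]
finger_gap: 0.0182
```

The floor is reached, with 10 N at the expected height. Releasing.

>>> jog_arm(
  plan=[
    [0,0,0,0,0,0],
    [0,0,0,0,0,0],
    [0,0,0,0,0,0],
    [0,0,-1,0,0,0],
    [0,0,-3,0,0,0],
  ],
  hand=-0.2,
)

```text
time_s: 21.85
eef_pos: [0.5946, 0.2734, 0.1004]
eef_rot: [0.645, 0.744, -0.114, 0.131]
force: [0.4, -0.6, 0.3]
finger_gap: 0.0553
```

>>> jog_arm(
  plan=[
    [0,0,-3,0,0,0],
    [0,0,-6,0,0,0],
    [0,0,-8,0,0,0],
    [0,0,-8,0,0,0],
    [0,0,-8,0,0,0],
  ],
)

```text
time_s: 22.48
eef_pos: [0.5907, 0.3001, 0.174]
eef_rot: [0.645, 0.744, -0.114, 0.131]
force: [0.0, 0.7, 0.3]
finger_gap: 0.0555
```

```bash
python3 - <<'E'
from h import *
from scipy.optimize import least_squares
for n in ('wrist','scene'):
    c=cam(n); P,u,v=cloud(c); P=P*1000
    if n=='wrist': cv2.imwrite('pics/w12.png',c['frame'][:,:,::-1])
    else: cv2.imwrite('pics/s12.png',cv2.resize(c['frame'][170:330,240:440,::-1],None,fx=4,fy=3.7))
    k=(np.hypot(P[:,0]-596,P[:,1]-270)<20)&(P[:,2]>88)&(P[:,2]<106); q=P[k]; print(n,k.sum(),(q.min(0)+q.max(0))/2,'top',np.percentile(q[:,2],98))
    # dark tread points
    g=c['frame'][v,u].max(1)
    k=(g<45)&(P[:,2]>45)&(P[:,2]<70)&(P[:,0]>440)&(P[:,0]<540)&(P[:,1]>215)&(P[:,1]<350)
    q=P[k]
    for nm,m in (('R',q[:,1]<292),('L',q[:,1]>292)):
        if m.sum()>20: print(nm,m.sum(),q[m].mean(0),np.percentile(q[m],5,0),np.percentile(q[m],95,0))
s=env.sense();print(s['eef_pos'],s['force'])
E
```

```text
wrist 707 [595.02635661 270.348979    93.26142198] top 97.93656490625699
R 1499 [489.29581045 256.82318187  59.15367657] [480.28100036 237.05874065  57.22164031] [498.38490974 275.22008119  60.93339917]
L 2418 [479.17563753 327.99488377  59.11603289] [470.11897917 308.17850355  57.09553267] [488.2688446  346.04423616  61.04881346]
scene 116 [594.94186088 270.70139509  94.92328102] top 100.89809313023243
R 211 [488.68134168 254.56099944  61.85553929] [479.86188997 234.24027391  59.53295389] [497.53425519 273.99775626  64.01243043]
L 244 [478.33496157 326.0479002   61.81978427] [469.39061682 306.74789281  59.67892728] [487.11193967 344.51274192  63.70150195]
[0.59073956 0.29989886 0.173804  ] [ 0.26528674 -0.93430667 -0.39058601]
```

View pics/w12.png

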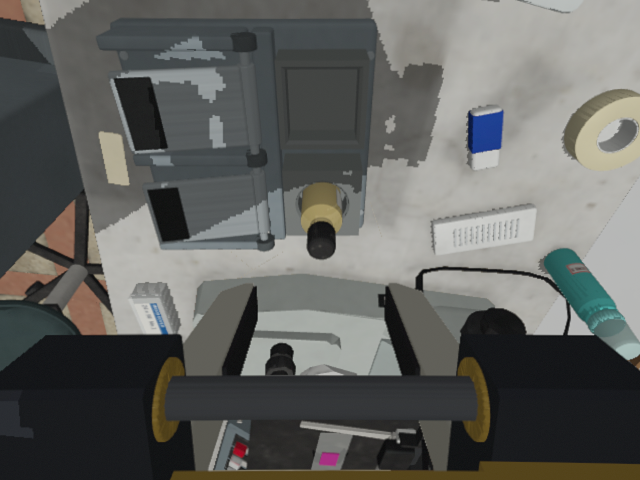

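View pics/s12.png

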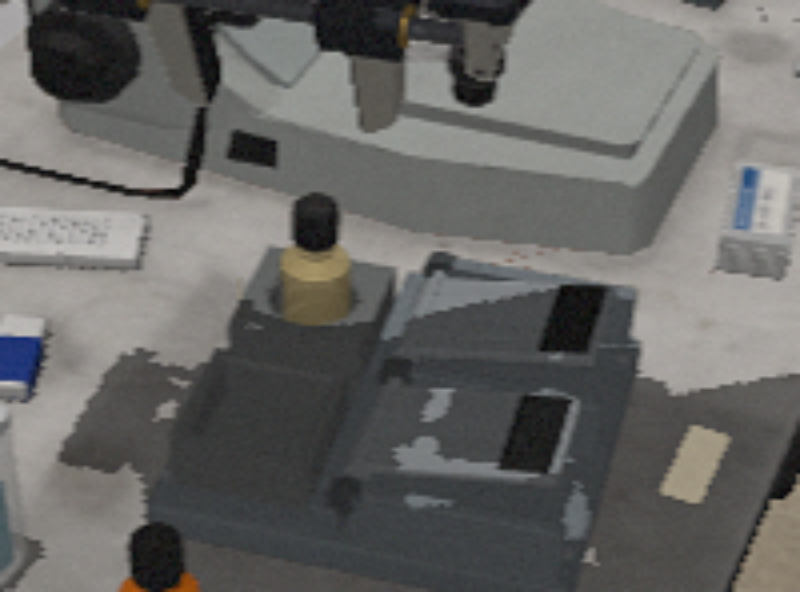

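The bottle stands upright in the round well with its cap top at about 98 mm, so it is fully down. The right tread's middle measures (0.489, 0.256, 0.060). I'll close the fingers and move above it.

```bash
python3 -c "
from h import *
gt([.4888,.251,.150]);gt([.4888,.251,.085])"
```

```text
t 22.575 pos [0.5907 0.2999 0.1738] f [ 0.27 -0.93 -0.39] gap 0.0558 tgt [0.4888 0.251  0.15  ]
shift cm [ -2.38 -10.78   3.42] rv [-0.09  0.04  0.03] q [ 0.573  0.199  1.451 -0.317  1.641  0.433]
t 22.575 pos [0.5907 0.2999 0.1738] f [ 0.27 -0.93 -0.39] gap 0.0558 tgt [0.4888 0.251  0.085 ]
shift cm [ -0.15 -10.77   9.53] rv [-0.09  0.04  0.03] q [ 0.573  0.199  1.451 -0.317  1.641  0.433]
```

>>> jog_arm(
  plan=[
    [0,-2.5,0,0,0,0],
    [0,-5.5,0.5,0,0,0],
    [-1,-8.5,1.5,0,0,0],
    [-2.4,-10.8,3.4,0,0,0],
    [-2.4,-10.8,3.4,0,0,0],
  ],
  hand=1,
)

```text
time_s: 23.2
eef_pos: [0.4876, 0.25, 0.1501]
eef_rot: [0.645, 0.744, -0.115, 0.131]
force: [0.4, 1.1, 0.1]
finger_gap: 0.0104
```

```bash
python3 arm.py | tail -12; python3 -c "
from h import *
gt([.4888,.251,.085])"
```

```text
0.54    .       .       .       .    407-479 306-493 303-402 300-398 300-474 340-478 367-473 383-474 414-470    .   
0.58    .       .       .       .    370-483 363-490 307-357 300-360 309-477 340-479 366-474 379-471 411-466    .   
eye
0.30    .       .       .       .       .       .       .       .       .       .       .       .       .       .   
0.34    .       .       .       .       .       .       .       .       .       .       .       .       .       .   
0.38    .       .       .       .       .       .       .       .       .       .       .       .       .       .   
0.42 402-424    .       .       .       .       .       .       .       .       .       .       .       .       .   
0.46    .       .       .       .       .       .       .       .       .       .       .       .       .       .   
0.50    .       .       .       .       .       .       .       .       .       .       .       .       .       .   
0.54    .       .       .       .       .       .       .       .       .       .       .       .       .       .   
0.58    .       .       .       .       .       .       .       .       .       .       .       .       .       .   
min dist [0.08070748 0.08138276 0.08193413 0.08203223 0.08253148] [ 0.43754089 -0.13398926  0.41739445]
t 23.3 pos [0.4891 0.2513 0.1513] f [ 0.2  -1.15  0.45] gap 0.0031 tgt [0.4888 0.251  0.085 ]
shift cm [ 2.25 -0.03  6.24] rv [-0.   -0.   -0.01] q [ 0.597 -0.029  1.73  -0.312  1.597  0.473]
```

>>> jog_arm(
  plan=[
    [0.6,0,1.7,0,0,0],
    [1.3,0,3.7,0,0,0],
    [2,0,5.6,0,0,0],
    [2.3,0,6.3,0,0,0],
    [2.3,0,6.3,0,0,0],
  ],
)

```text
time_s: 23.92
eef_pos: [0.4888, 0.2513, 0.0836]
eef_rot: [0.645, 0.744, -0.114, 0.131]
force: [0.1, -0.5, 1.0]
finger_gap: 0.0004
```

```bash
python3 - <<'E'
from h import *
for i in range(2): c=cam('scene'); 
cv2.imwrite('pics/s13.png',cv2.resize(c['frame'][170:330,280:480,::-1],None,fx=4,fy=3.7))
c=cam('wrist','w13.png')
gt([.4888,.251,.052])
E
```

```text
t 24.075 pos [0.4892 0.2516 0.085 ] f [ 0.22  0.1  -0.1 ] gap 0.0 tgt [0.4888 0.251  0.052 ]
shift cm [ 1.08 -0.05  3.12] rv [ 0.06 -0.02 -0.01] q [ 0.598  0.019  1.795 -0.313  1.49   0.507]
```

View pics/s13.png

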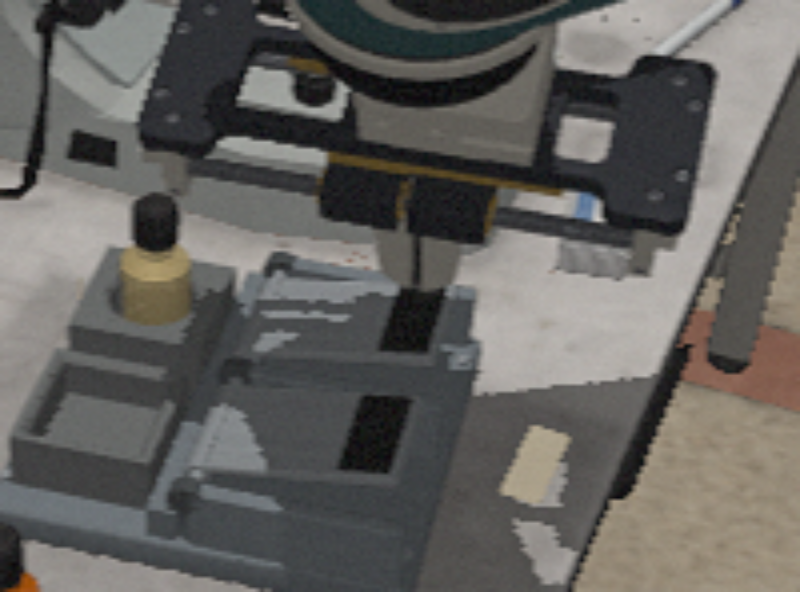

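View pics/w13.png

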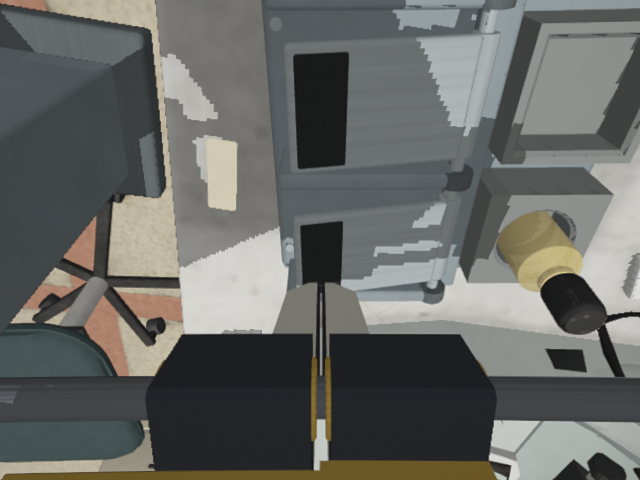

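>>> jog_arm(
  plan=[
    [0.3,0,0.6,0,0,0],
    [0.7,0,1.3,0,0,0],
    [1,0,1.9,0,0,0],
    [1,0,1.9,0,0,0],
    [1,0,1.9,0,0,0],
  ],
)

```text
time_s: 24.7
eef_pos: [0.4886, 0.2543, 0.0632]
eef_rot: [0.645, 0.744, -0.114, 0.131]
force: [-1.3, -0.1, 2.5]
finger_gap: 0.0008
```

```bash
python3 - <<'E'
from h import *
for i in range(3): c=cam('wrist'); print(env.sense()['force'].round(2),env.sense()['eef_pos'].round(4))
gt([.4888,.254,.052])
E
```

```text
[-1.39 -0.47  1.82] [0.4886 0.2543 0.0633]
[-0.39 -0.25  3.11] [0.4886 0.2542 0.0633]
[-0.12 -0.79  3.48] [0.4886 0.2543 0.0633]
t 24.85 pos [0.4886 0.2543 0.0633] f [-0.12 -0.79  3.48] gap 0.0005 tgt [0.4888 0.254  0.052 ]
shift cm [0.36 0.02 1.07] rv [ 0.02 -0.01  0.  ] q [ 0.602  0.041  1.81  -0.314  1.457  0.523]
```

>>> jog_arm(
  plan=[
    [0.07,0,0.2,0,0,0],
    [0.15,0,0.4,0,0,0],
    [0.22,0,0.6,0,0,0],
    [0.31,0,0.85,0,0,0],
    [0.31,0,0.85,0,0,0],
  ],
)

```text
time_s: 25.48
eef_pos: [0.4883, 0.2542, 0.0538]
eef_rot: [0.645, 0.744, -0.114, 0.131]
force: [-4.4, 0.6, 6.4]
finger_gap: 0.0007
```

```bash
cat > pad.py <<'E'
from h import *
fs=[]
mx,my,th=549.8,299.5,.1418
for rep in range(2):
  for n in ('scene','side','wrist'):
    c=cam(n); fs.append(np.r_[env.sense()['force'],env.sense()['eef_pos']*1000])
    P,u,v=cloud(c);P=P*1000; dx,dy=P[:,0]-mx,P[:,1]-my; X=np.cos(th)*dx+np.sin(th)*dy; Y=-np.sin(th)*dx+np.cos(th)*dy
    if rep: continue
    for nm,yc in (('R',-36),('L',36)):
        k=(X>-78)&(X<-14)&(abs(Y-yc)<22)&(P[:,2]>30)&(P[:,2]<68)
        if k.sum()<50: print(n,nm,'few');continue
        x,z=X[k],P[k,2]; 
        m=np.ones(len(x),bool)
        for _ in range(8):
            p=np.polyfit(x[m],z[m],1); m=abs(z-np.polyval(p,x))<max(2,2*np.std(z[m]-np.polyval(p,x[m]))*.8)
        print(n,nm,m.sum(),'slope',(-p[0]).round(4),'z@-67',np.polyval(p,-67).round(1),'z@-15',np.polyval(p,-15).round(1))
    for yc in (0,-73,73):
        k=(X>-70)&(X<-20)&(abs(Y-yc)<2.5)&(P[:,2]>44)&(P[:,2]<52)
        if k.sum()>20: print('   rail',yc,k.sum(),np.median(P[k,2]).round(1))
print('force,pos',np.mean(fs,0).round(2),env.sense()['time_s'],env.sense()['finger_gap'])
E
python3 pad.py
```

```text
scene R 498 slope 0.045 z@-67 51.9 z@-15 49.6
scene L 801 slope 0.2021 z@-67 61.5 z@-15 51.0
   rail 0 65 49.2
   rail 73 103 48.8
side R 391 slope 0.0506 z@-67 51.5 z@-15 48.8
side L 136 slope 0.1983 z@-67 61.1 z@-15 50.8
   rail -73 55 48.8
wrist R 7363 slope 0.0525 z@-67 49.6 z@-15 46.8
wrist L 23157 slope 0.2019 z@-67 59.0 z@-15 48.5
   rail 0 1214 46.7
   rail 73 3244 46.7
force,pos [-3.6300e+00 -3.0000e-01  6.1900e+00  4.8835e+02  2.5426e+02  5.3960e+01] 25.775 0.0005751440589657901
```

>>> jog_arm(
  plan=[
    [0.03,0,0.08,0,0,0],
    [0.06,0,0.17,0,0,0],
    [0.06,0,0.17,0,0,0],
    [0.06,0,0.17,0,0,0],
    [0.06,0,0.17,0,0,0],
  ],
)

```text
time_s: 26.4
eef_pos: [0.4883, 0.2542, 0.0522]
eef_rot: [0.645, 0.744, -0.114, 0.131]
force: [-4.8, -0.3, 7.7]
finger_gap: 0.0004
```

```bash
python3 pad.py
```

```text
scene R 497 slope 0.0263 z@-67 50.5 z@-15 49.1
scene L 823 slope 0.1998 z@-67 61.5 z@-15 51.1
   rail 0 55 49.0
   rail 73 88 49.3
side R 404 slope 0.0171 z@-67 49.8 z@-15 48.9
side L 133 slope 0.1885 z@-67 60.6 z@-15 50.8
   rail -73 48 48.6
wrist R 7455 slope 0.0257 z@-67 47.9 z@-15 46.6
wrist L 23516 slope 0.2021 z@-67 59.0 z@-15 48.5
   rail 0 1234 46.7
   rail 73 3313 46.7
force,pos [ -5.14  -0.52   7.2  488.25 254.23  52.2 ] 26.7 0.0006221470682950181
```

>>> jog_arm(
  plan=[
    [0.01,0,0.03,0,0,0],
    [0.01,0,0.03,0,0,0],
    [0.01,0,0.03,0,0,0],
    [0.01,0,0.03,0,0,0],
    [0.01,0,0.03,0,0,0],
  ],
)

```text
time_s: 27.32
eef_pos: [0.4883, 0.2542, 0.0519]
eef_rot: [0.645, 0.744, -0.114, 0.131]
force: [-5.4, -0.6, 6.8]
finger_gap: 0.0006
```

```bash
python3 pad.py; python3 - <<'E'
from h import *
c=cam('scene');cv2.imwrite('pics/s14.png',cv2.resize(c['frame'][150:400,180:460,::-1],None,fx=2.4,fy=2.4))
c=cam('wrist','w14.png')
P,u,v=cloud(c);P=P*1000
k=(np.hypot(P[:,0]-596,P[:,1]-270)<20)&(P[:,2]>88)&(P[:,2]<106); q=P[k]; print(k.sum(),(q.min(0)+q.max(0))/2,'top',np.percentile(q[:,2],98))
E
python3 arm.py | tail -1
```

```text
scene R 490 slope 0.0192 z@-67 50.1 z@-15 49.1
scene L 812 slope 0.2036 z@-67 61.6 z@-15 51.0
   rail 0 62 49.0
   rail 73 106 49.0
side R 404 slope 0.0179 z@-67 49.6 z@-15 48.7
side L 137 slope 0.1903 z@-67 60.9 z@-15 51.0
   rail 0 22 48.3
   rail -73 52 48.9
wrist R 7465 slope 0.0207 z@-67 47.6 z@-15 46.5
wrist L 23647 slope 0.2017 z@-67 59.0 z@-15 48.5
   rail 0 1230 46.7
   rail 73 3310 46.7
force,pos [-5.0700e+00 -3.3000e-01  7.0800e+00  4.8825e+02  2.5423e+02  5.1890e+01] 27.625 0.0003757713527586359
455 [591.04519394 274.68268623  90.91293391] top 93.10427906101927
min dist [0.09124568 0.09137334 0.09205286 0.09208509 0.09222267] [ 0.43519079 -0.13653859  0.40988166]
```

View pics/s14.png

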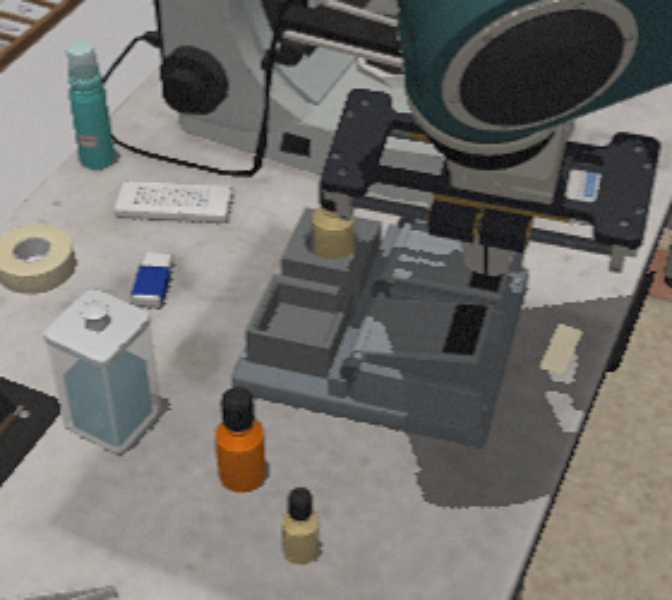

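View pics/w14.png

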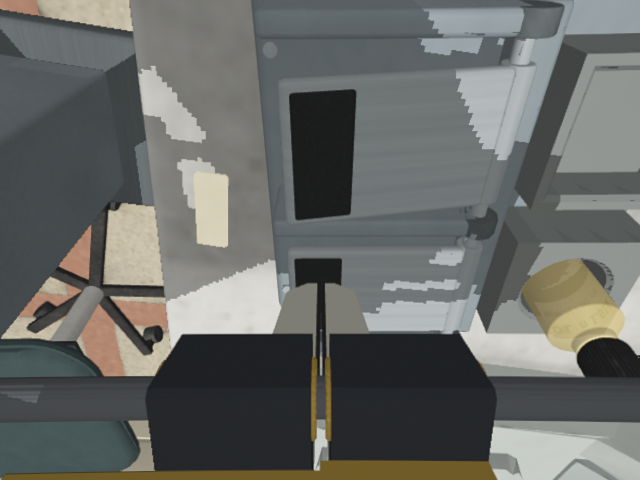

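```bash
python3 - <<'E'
from h import *
c=cam('side');cv2.imwrite('pics/sd14.png',cv2.resize(c['frame'][130:330,200:400,::-1],None,fx=3,fy=3))
P,u,v=cloud(c);P=P*1000
k=(np.hypot(P[:,0]-596,P[:,1]-270)<14)&(P[:,2]>78)&(P[:,2]<130); q=P[k]; print(k.sum(),(q.min(0)+q.max(0))/2,np.percentile(q[:,2],[1,50,90,98]))
s=env.sense();R=Ro.from_quat(s['eef_rot']); L=R.inv().apply(np.array([.5955,.2697,.098])-s['eef_pos'])*1000; print('cap top in tool frame mm',L.round(1), s['force'])
E
```

```text
139 [595.41156358 267.70814861  89.60067501] [ 78.82533565  93.25223176  99.08605233 100.14015474]
cap top in tool frame mm [-15.6 108.3 -43.5] [-5.0456342  -1.0137348   6.39566047]
```

View pics/sd14.png

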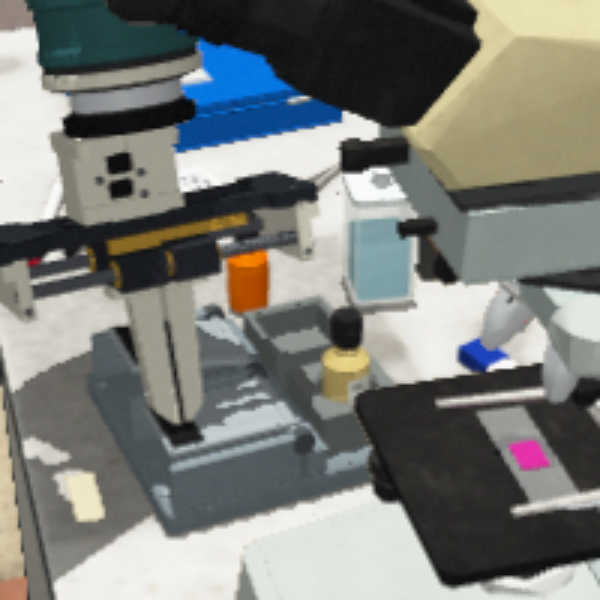

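The side view shows the bottle upright at (345,360), clear of the gripper, and the fingertip holding the paddle level. Handing in.

```bash
python3 -c "
from h import *
print(env.job_done()); s=env.sense();print(s['time_s'],s['force'],s['eef_pos'])"
```

```text
the job is handed in; nothing more can be done
None
the job is handed in; nothing more can be done
```

The cream black-capped bottle stands upright and fully down in the round well (the mixer's right place), and I let go of it. The right paddle was at half travel, with the closed fingertips holding it, when I handed in at about 28 s.

- **Regrip:** on the first try I put the bottle back on the bench. With the tool vertical, the forearm was only about 13 mm from the microscope eyepieces and would have hit them on the way down. I regripped the cap with the tool tilted 20°, which left at least 70 mm wherever I checked afterwards.
- **Bottle:** it met the well floor with about 10 N at the expected height. The cap top then measured 98 mm (wrist camera) to 101 mm (scene camera), against 98 mm expected. A last wrist check on the cap gave 93 mm, but the cap was cut off at the picture's edge. The side view shows the bottle upright and clear of the gripper.
- **Paddle:** the three cameras give about 0.17 to 0.18 rad of travel, with the tread about 1 mm above the rails, as it should be at half travel. The upward force is about 7 N. There is also a steady sideways force of about 5 N along x, which I take to be friction at the tip.
- **Other things:** the left paddle is still at rest, and the orange and small bottles, jar and eraser look untouched in the last pictures.

I read the force and paddle angle just before handing in. No readings were possible afterwards.

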